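# Spray a batch of slugs at the slide station

## Task

Take the loose cap off the spray can in the station's bracket and set it open end down in the cap dish, and stand all the short turned slugs that stand about on the bench upright on the carriage tray while it is still at its loading end. Then push the carriage fully home to the can's end of its channel, pushing along its centre line because it binds when pushed off centre, and only there hold the jog button down for a good three seconds without a break and let it go. Finally push the carriage, with the slugs still standing on it, fully back against the stop at the loading end.

Things in the scene. Friction and masses are not known exactly. Their poses are not given: they have to be found in the camera images.
- station: fixed slide station: guide channel 320 x 90 mm, 27 mm high. Origin: channel centre, on the bench. y runs along the channel, +y to the loading end, -y to the home end; x points across to the far side, where a fixed spray can (66 mm across, 193 high) stands in a bracket at x 165, y -130 mm. Carriage origin at station y = +120 mm is against the loading stop, -120 mm against the home stop.
- carriage: loose carriage, 0.5 kg, captive in the channel (1.2 mm side play), sliding along station y; starts at y +30 to +110 mm. Origin on its centre line 8 mm above the bench, axes as the station's. Pushed within 10 mm of its centre line, straight along the channel, it slides with 1 to 4 N; pushed 30 mm or more off centre its short rubber-faced shoe binds and it stays put however hard it is pushed.
- tray (a point): centre of the carriage's flat tray, on its upper face, 35 mm above the bench. The tray is 132 mm wide in x between rims 5 mm high and 110 mm long in y between two upright end plates, 140 mm wide, 6 mm thick, tops 43 mm above the tray, polished and slippery. Axes as the carriage's.
- boss_load (a point): middle of the outer face of the raised steel boss (24 mm wide, 30 mm high) on the centre of the loading-end plate (+y), 65 mm from the carriage's origin, 59 mm above the bench: push here towards -y to go home. Free space beyond it above the 27 mm high channel.
- boss_home (a point): the same on the home-end plate (-y): push here towards +y to go back to the loading end. Free space beyond it above the 27 mm high channel.
- cap: loose grey plastic cap, a cup 42 mm across, 34 mm high, wall 3 mm, closed on top, open below, 30 g. Origin: centre of its open lower rim, z towards its closed top. It starts over the can's nozzle, its rim on a collar 185 mm above the bench; the nozzle reaches 16 mm into it, so first lift it straight up by 20 mm or more.
- nozzle (a point): top of the can's nozzle (14 mm thick), 201 mm above the bench, fixed to the station
- dish_floor (a point): centre of the floor of the cap dish: a fixed round steel dish on an 80 mm square foot, inner diameter 52 mm, outer 62 mm, floor 6 mm and rim 20 mm above the bench. It and the jog box change places from start to start.
- jog_top (a point): centre of the top face of the black jog button, 28 mm across, on the steel ring on top of a fixed grey control box 90 x 70 x 45 mm; about 67 mm above the bench. Press straight down.
- jog (a joint): travel of the jog button, m: 0 released, 0.006 fully down; counts as held above 0.004. Spring: about 1.5 N to start, 5 N fully down; springs back when released.
- slug_0: turned steel slug, a plain cylinder 35 mm diameter, 26 mm high, 0.19 kg (varies), standing upright on the bench to the left of the station (a knock may move it). Origin: centre of its underside, z up. From 2 to 4 such slugs are there; an absent one reads None throughout.
- slug_1: turned steel slug, a plain cylinder 35 mm diameter, 26 mm high, 0.19 kg (varies), standing upright on the bench to the left of the station (a knock may move it). Origin: centre of its underside, z up. From 2 to 4 such slugs are there; an absent one reads None throughout.
- slug_2: turned steel slug, a plain cylinder 35 mm diameter, 26 mm high, 0.19 kg (varies), standing upright on the bench to the left of the station (a knock may move it). Origin: centre of its underside, z up. From 2 to 4 such slugs are there; an absent one reads None throughout.
- slug_3: turned steel slug, a plain cylinder 35 mm diameter, 26 mm high, 0.19 kg (varies), standing upright on the bench to the left of the station (a knock may move it). Origin: centre of its underside, z up. From 2 to 4 such slugs are there; an absent one reads None throughout.
Things that resemble listed ones, but are neither listed nor needed, are in the scene too. There is more than one size of the part that bears dish_floor; the job needs the larger.

How it is judged:
On the way, in this order (a step that is already met when the one before it is completed fails the run):
1. every slug present stands upright on the carriage tray, the carriage still on the loading half of its travel (x of slug_0 in the frame of carriage between -0.062 and 0.062 m and y of slug_0 in the frame of carriage between -0.05 and 0.05 m and z of slug_0 in the frame of carriage between 0.022 and 0.033 m and angle between each of slug_0, slug_1, slug_2, slug_3's own z axis and vertical below 0.15 rad and x of slug_1 in the frame of carriage between -0.062 and 0.062 m and y of slug_1 in the frame of carriage between -0.05 and 0.05 m and z of slug_1 in the frame of carriage between 0.022 and 0.033 m and x of slug_2 in the frame of carriage between -0.062 and 0.062 m and y of slug_2 in the frame of carriage between -0.05 and 0.05 m and z of slug_2 in the frame of carriage between 0.022 and 0.033 m and x of slug_3 in the frame of carriage between -0.062 and 0.062 m and y of slug_3 in the frame of carriage between -0.05 and 0.05 m and z of slug_3 in the frame of carriage between 0.022 and 0.033 m and y of carriage in the frame of station above 0 m), for 0.2 s.
2. the carriage is fully home with every slug standing on it, and the cap is in the dish (y of carriage in the frame of station below -0.115 m and x of slug_0 in the frame of carriage between -0.062 and 0.062 m and y of slug_0 in the frame of carriage between -0.05 and 0.05 m and z of slug_0 in the frame of carriage between 0.022 and 0.033 m and angle between each of slug_0, slug_1, slug_2, slug_3, cap's own z axis and vertical below 0.15 rad and x of slug_1 in the frame of carriage between -0.062 and 0.062 m and y of slug_1 in the frame of carriage between -0.05 and 0.05 m and z of slug_1 in the frame of carriage between 0.022 and 0.033 m and x of slug_2 in the frame of carriage between -0.062 and 0.062 m and y of slug_2 in the frame of carriage between -0.05 and 0.05 m and z of slug_2 in the frame of carriage between 0.022 and 0.033 m and x of slug_3 in the frame of carriage between -0.062 and 0.062 m and y of slug_3 in the frame of carriage between -0.05 and 0.05 m and z of slug_3 in the frame of carriage between 0.022 and 0.033 m and horizontal distance between cap and dish_floor below 0.008 m and z of cap in the frame of dish_floor between -0.004 and 0.005 m and linear speed of carriage below 0.02 m/s), for 0.2 s.
3. the jog button is held down for three seconds with the loaded carriage home (value of joint jog above 0.004 m and y of carriage in the frame of station below -0.115 m and x of slug_0 in the frame of carriage between -0.062 and 0.062 m and y of slug_0 in the frame of carriage between -0.05 and 0.05 m and z of slug_0 in the frame of carriage between 0.022 and 0.033 m and angle between each of slug_0, slug_1, slug_2, slug_3's own z axis and vertical below 0.15 rad and x of slug_1 in the frame of carriage between -0.062 and 0.062 m and y of slug_1 in the frame of carriage between -0.05 and 0.05 m and z of slug_1 in the frame of carriage between 0.022 and 0.033 m and x of slug_2 in the frame of carriage between -0.062 and 0.062 m and y of slug_2 in the frame of carriage between -0.05 and 0.05 m and z of slug_2 in the frame of carriage between 0.022 and 0.033 m and x of slug_3 in the frame of carriage between -0.062 and 0.062 m and y of slug_3 in the frame of carriage between -0.05 and 0.05 m and z of slug_3 in the frame of carriage between 0.022 and 0.033 m), for 2.7 s.
4. the jog button is let go (value of joint jog below 0.001 m), for 0.1 s.
At the end, for the whole second after the job is handed in: The carriage is back within 5 mm of the loading-end stop and at rest; every slug present stands upright on its tray (within 8 degrees, flat on it, inside the rims); the cap sits upright, open end down, in the dish (within 8 mm of its centre); the button is released (y of carriage in the frame of station above 0.115 m and x of slug_0 in the frame of carriage between -0.062 and 0.062 m and y of slug_0 in the frame of carriage between -0.05 and 0.05 m and z of slug_0 in the frame of carriage between 0.022 and 0.033 m and angle between each of slug_0, slug_1, slug_2, slug_3, cap's own z axis and vertical below 0.15 rad and x of slug_1 in the frame of carriage between -0.062 and 0.062 m and y of slug_1 in the frame of carriage between -0.05 and 0.05 m and z of slug_1 in the frame of carriage between 0.022 and 0.033 m and x of slug_2 in the frame of carriage between -0.062 and 0.062 m and y of slug_2 in the frame of carriage between -0.05 and 0.05 m and z of slug_2 in the frame of carriage between 0.022 and 0.033 m and x of slug_3 in the frame of carriage between -0.062 and 0.062 m and y of slug_3 in the frame of carriage between -0.05 and 0.05 m and z of slug_3 in the frame of carriage between 0.022 and 0.033 m and horizontal distance between cap and dish_floor below 0.008 m and z of cap in the frame of dish_floor between -0.004 and 0.005 m and linear speed of carriage below 0.02 m/s and value of joint jog below 0.001 m); the robot touches nothing.
It fails at once if the jog button is pressed while the cap is on the can (value of joint jog above 0.003 m and distance between cap and nozzle below 0.04 m).
It fails at once if the jog button is pressed while the carriage is not home (value of joint jog above 0.003 m and y of carriage in the frame of station above -0.11 m).
Of slug_0, slug_1, slug_2, slug_3 only 2 to 4 are there at a start; the rules pass over those that are not, and their reading is None.
At some moment in a run one of slug_0, slug_1, slug_2, slug_3 may be knocked a few centimetres aside while the robot is not near it.
It also fails if it takes over 210 s, if anything falls off the work surface, if the arm or the gripper's body presses on something with over 40 N, if the wrist force passes 120 N, or if a joint passes its speed limit or range.

## Robot

A 6-joint arm with a two-finger parallel gripper is mounted at the origin on the work surface; the furniture and walls round the work are solid. World frame = base frame: x ahead of the robot, y to its left, z up, the work surface at z = 0. Lengths are in m, angles in rad, forces in N, time in s.
With the tool pointing down it reaches from about 0.375 to 0.925 m from the base axis. Payload 5.7 kg.
Tool frame: the origin (TCP) lies midway between the tips of the shut fingers; the grasp point (between the pads) lies 19 mm behind it; z points along the fingers, y is the line along which they close (so a half turn about z gives the same grasp; the last joint's range is limited). The gripper opens to 88 mm and grips with 3 to 60 N. Pads are 20 mm wide; open, the fingers measure 115 mm over their backs; the gripper's body (75 mm by 178 mm) begins 61 mm behind the grasp point.
Start: joints at [-1.245, 0.359, 1.51, -0, 1.272, -0.115], TCP at [0.256, -0.543, 0.223] pointing down, gripper open.
Joint ranges: [-2.97, 2.97], [-1.01, 2.36], [0.21, 2.38], [-0.96, 4.11], [0.2, 2.71], [-2.98, 2.98]. Speed limits (rad/s): [2.39, 2.39, 3.14, 3.14, 3.14, 3.14].

## Interface

Orientations are given as a 3x3 rotation matrix whose columns are the frame's x, y, z axes.
In Python, from plant import manip, eyes, job gives the robot as it stands. The module is installed in compiled form; this text tells all that it offers.
- The arm moves only by the tool servo_tool, never from a script. Its argument "steps" is a list of rows, each a list of 3 entries, a list of its own where there are three numbers: the opening in per cent of the stroke, from 0 (shut) to 100 (fully open), then the shift along the tool's x, y, z in m, then the turn, a rotation vector about the tool's x, y, z in rad. A call has 1 to 20 rows; each row shifts and turns the commanded pose from where the row before left it, along the tool's axes as they then stand; what a row does not reach is not made up. A row lasts 1/10 s, in which the tool goes at most 50 mm and 8.59 degrees, less where a joint would pass 70% of its speed; a pose out of reach is approached as far as the arm can. A call is refused whole if a number of a shift passes 0.05 or a number of a turn 0.15, either way. A call with a gripper value outside its range is refused whole. The fingers move at their own pace and stop on an object; the grip force is fixed at half the most. Time passes only in rows, so rows that do not move let the fingers close. It gives the time, the measured TCP pose, the force, the opening and the grip force at its end, in the units of the state.
- manip.get_state(): the state, without advancing time (a new reading comes with each control period).
- eyes.grab_frame(name): name is "scene" or "side" or "wrist"; returns the picture (384x512x3 uint8, blue, green, red); there is no depth.
- eyes.calibration(name): a dict with "K" (3x3 intrinsics, pixels), "xyz" and "rotation" of the camera in the world; the wrist camera has in their place "tool_from_camera" (4x4, takes a point from camera to tool coordinates, whose origin is the TCP and whose axes are the flange's). Camera axes: x right, y up, looking along -z (the intrinsics and any distortion apply to the point x, -y, -z); pixel columns grow to the right and rows downward; lengths in m; the calibration is good to about 2 mm. A picture is of the moment at which its call begins: read the wrist's pose just before it. calibration takes no time and is no camera call.
- job.hand_in(): hands the job in; it is judged then, once.
Trained networks look in the newest picture that a camera, given by its name, has taken for a name from the list of things; names that differ only in an ending like _2 or _b are one class to them, and where a whole thing is asked for, a point or a joint stands for the part that bears it (a point fixed in the world has none). Each returns a list of dicts, best first, with "score" (0 to 1); they miss things now and then, are a little off and sometimes report something else, mostly with a low value. They report only what shows in the picture. A call takes as long as a camera call. They do not tell look-alikes from the thing itself.
- eyes.outline_of(query, camera): "mask" (384x512 bool, what is visible of it) and "pixel" ([row, column] in pixels, amid what is visible of it).
The state is a dict: "t": time; "joint_positions": joint angles; "qd": joint speeds; "effort": joint torques, N m; "position": TCP position; "eef_rot": TCP orientation; "ft_force": force on the tool from outside, world axes, zero at the start; "torque": the same for the moment, N m; "gripper_width": opening from 0.0 (shut) to 1.0 (fully open); "grip_force": force on a finger pad.
Only numpy, scipy, OpenCV 4.12 (cv2) and the standard library are available. Lean on these libraries where they do the work, as an engineer would, in place of code of your own. Each camera call takes 0.05 s, during which the arm holds its last target. There are 200 camera calls.

## Working session

There is one attempt and no reset: what is moved stays moved. The work goes in short steps, Python scripts to look and compute and a tool call to move; the robot and the scene stay as the last step left them, time stands still between calls to the robot, and variables do not carry over. Pictures are saved under pics/ and viewed, at most 14 in all, crops included, and the job is handed in when it is done.

Besides the shell and the picture viewer there is one more tool, called as name(argument=value, ...) on one line, values as JSON. servo_tool: Moves the arm, as the interface text tells. Its arguments: {"type":"object","properties":{"steps":{"type":"array","items":{"type":"array"}}},"required":["steps"]}

```bash
mkdir -p pics; cat > h.py <<'E'
from plant import manip, eyes, job
import numpy as np, cv2
def snap(c,fn=None):
    s=manip.get_state(); im=np.array(eyes.grab_frame(c))
    if fn: cv2.imwrite('pics/'+fn,im)
    return im,s
def cam(c,s=None):
    k=eyes.calibration(c); K=np.array(k['K'])
    if c=='wrist':
        T=np.array(k['tool_from_camera']); R=np.array(s['eef_rot']); 
        return K,R@T[:3,:3],np.array(s['position'])+R@T[:3,3]
    return K,np.array(k['rotation']),np.array(k['xyz'])
def ray(C,px): # px row,col
    K,R,p=C; d=np.linalg.solve(K,[px[1],px[0],1.]); d=R@(d*[1,-1,-1]); return p,d/np.linalg.norm(d)
def onz(C,px,z):
    p,d=ray(C,px); return p+d*(z-p[2])/d[2]
def proj(C,P):
    K,R,p=C; q=R.T@(np.array(P)-p); q=K@(q*[1,-1,-1]); return q[1]/q[2],q[0]/q[2]
def tri(rs):
    A=0;b=0
    for p,d in rs:
        M=np.eye(3)-np.outer(d,d);A=A+M;b=b+M@p
    return np.linalg.solve(A,b)
E
python3 - <<'E'
from h import *
for c in ['scene','side','wrist']:
    im,s=snap(c,c+'0.png'); k=eyes.calibration(c); print(c,{a:np.round(v,3).tolist() if not isinstance(v,str) else v for a,v in k.items()})
    for q in ['slug_0','carriage','cap','dish_floor','jog_top','station','boss_load','boss_home']:
        try:
            for r in eyes.outline_of(q,c):
                if r['score']>.3:
                    ys,xs=np.nonzero(r['mask']); print(q,round(r['score'],2),np.round(r['pixel']),len(ys),ys.min(),ys.max(),xs.min(),xs.max())
        except Exception as e: print(q,e)
print({k:np.round(v,3).tolist() for k,v in s.items()})
a=[cv2.imread(f'pics/{c}0.png') for c in ['scene','side']]
E
```

```text
scene {'K': [[444.428, 0.0, 248.324], [0.0, 444.428, 195.309], [0.0, 0.0, 1.0]], 'xyz': [-0.004, 1.086, 0.984], 'rotation': [[-0.893, 0.266, -0.362], [-0.449, -0.521, 0.726], [0.005, 0.811, 0.585]]}
slug_0 0.59 [283. 226.] 115 277 289 219 229
slug_0 0.53 [290. 180.] 146 283 297 175 186
slug_0 0.49 [303. 203.] 175 298 312 195 208
carriage 0.75 [226. 251.] 1388 205 245 226 277
cap 0.47 [146. 235.] 120 139 151 229 239
dish_floor 0.6 [181. 304.] 249 174 188 294 319
dish_floor 0.48 [192. 246.] 1839 151 253 224 289
dish_floor 0.47 [202. 327.] 173 195 207 315 332
station 0.84 [194. 245.] 1822 150 252 225 289
boss_load 0.97 [226. 254.] 1485 205 246 226 278
boss_home 0.95 [224. 252.] 1511 204 246 226 278
side {'K': [[366.211, 0.0, 256.952], [0.0, 366.211, 188.846], [0.0, 0.0, 1.0]], 'xyz': [0.147, 0.855, 0.639], 'rotation': [[-0.909, 0.211, -0.36], [-0.417, -0.456, 0.786], [0.001, 0.864, 0.503]]}
slug_0 0.82 [286. 234.] 245 275 293 223 237
slug_0 0.77 [314. 199.] 289 303 323 194 210
carriage 0.58 [218. 262.] 1905 195 239 231 291
cap 0.69 [130. 239.] 139 125 138 233 244
dish_floor 0.71 [177. 3
[... 173 characters left out ...]
ome 0.92 [217. 262.] 1868 195 239 231 291
wrist {'K': [[273.083, 0.0, 253.454], [0.0, 273.083, 191.226], [0.0, 0.0, 1.0]], 'tool_from_camera': [[0.001, 0.964, 0.265, 0.07], [1.0, -0.001, -0.0, -0.001], [-0.0, 0.265, -0.964, -0.162], [0.0, 0.0, 0.0, 1.0]]}
dish_floor 0.91 [15. 54.] 1554 0 38 21 80
{'t': 0.9, 'joint_positions': [-1.245, 0.359, 1.51, -0.0, 1.272, -0.115], 'qd': [0.0, -0.0, 0.001, -0.0, -0.002, 0.0], 'effort': [0.001, -51.532, -27.113, 0.068, 0.025, -0.0], 'position': [0.256, -0.543, 0.223], 'eef_rot': [[0.904, 0.427, -0.0], [0.427, -0.904, 0.0], [-0.0, -0.0, -1.0]], 'ft_force': [-0.371, 0.391, -0.337], 'torque': [0.028, -0.016, -0.01], 'grip_force': 0.0, 'gripper_width': 0.999}
```

View pics/scene0.png

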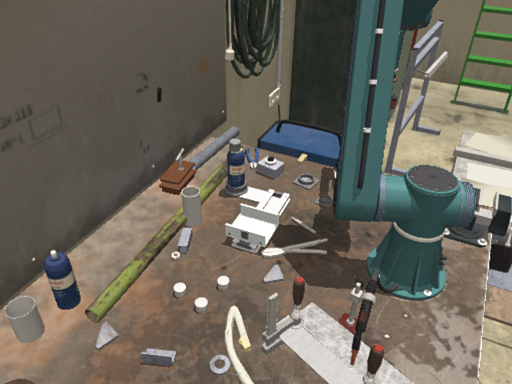

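View pics/side0.png

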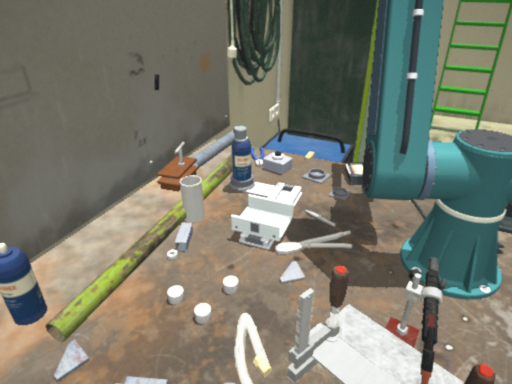

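The scene picture shows three slugs at (180,290), (203,305), (223,283) col,row. The cap is on the can at (236,145), the jog box at (270,165), two dishes at (306,181) and (326,201), and the carriage at about (262,215).

```bash
python3 - <<'E'
from h import *
S=cam('scene');D=cam('side')
pts={'slugA':((290,180),(295,176)),'slugB':((305,201),(313,203)),'slugC':((283,223),(285,231)),'cap':((146,235),(131,239)),
'dish1':((181,306),(176,317)),'dish2':((201,326),(193,340)),'jog':((159,268),(154,278))}
for n,(a,b) in pts.items():
    r=[ray(S,a),ray(D,b)]; P=tri(r); print(n,P.round(3),'z0.02:',onz(S,a,.02).round(3),onz(D,b,.02).round(3), 'jogz',onz(S,a,.067).round(3),onz(D,b,.067).round(3))
for n in ['scene','side']:
    im=cv2.imread(f'pics/{n}0.png'); c=im[120:320,160:350]; cv2.imwrite(f'pics/{n}c.png',cv2.resize(c,None,fx=3,fy=3,interpolation=cv2.INTER_CUBIC)[:600])
E
```

```text
slugA [ 0.571  0.377 -0.001] z0.02: [0.559 0.391 0.02 ] [0.557 0.393 0.02 ] jogz [0.532 0.425 0.067] [0.526 0.428 0.067]
slugB [ 0.498  0.38  -0.023] z0.02: [0.477 0.411 0.02 ] [0.475 0.411 0.02 ] jogz [0.453 0.444 0.067] [0.45  0.445 0.067]
slugC [ 0.479  0.283 -0.016] z0.02: [0.463 0.312 0.02 ] [0.46  0.314 0.02 ] jogz [0.44  0.35  0.067] [0.436 0.355 0.067]
cap [ 0.643 -0.1    0.222] z0.02: [ 0.811 -0.415  0.02 ] [ 0.887 -0.561  0.02 ] jogz [ 0.772 -0.342  0.067] [ 0.831 -0.454  0.067]
dish1 [ 0.446 -0.334 -0.005] z0.02: [ 0.436 -0.299  0.02 ] [ 0.433 -0.287  0.02 ] jogz [ 0.415 -0.231  0.067] [ 0.411 -0.2    0.067]
dish2 [ 0.335 -0.242 -0.003] z0.02: [ 0.325 -0.209  0.02 ] [ 0.33  -0.204  0.02 ] jogz [ 0.309 -0.146  0.067] [ 0.316 -0.123  0.067]
jog [ 0.599 -0.307  0.068] z0.02: [ 0.637 -0.381  0.02 ] [ 0.63  -0.402  0.02 ] jogz [ 0.606 -0.31   0.067] [ 0.593 -0.307  0.067]
```

View pics/scenec.png

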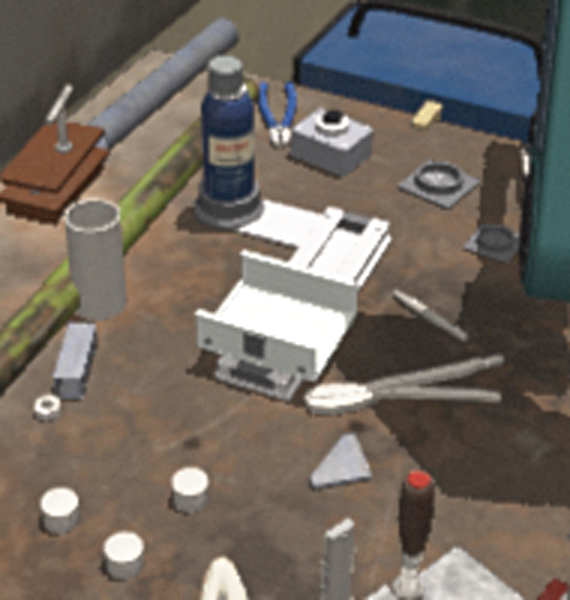

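```bash
python3 - <<'E'
from h import *
from scipy.optimize import least_squares
S=cam('scene')
f=lambda x,y:(120+y/3,160+x/3)
obs=[(f(197,313),[.07,.061,.078]),(f(317,352),[-.07,.061,.078]),(f(243,253),[.07,-.061,.078]),(f(357,290),[-.07,-.061,.078])]
for o,m in obs: print(onz(S,o,.078).round(3))
cap=f(226,63)
def res(v):
    x,y,t,c=v; R=np.array([[np.cos(t),-np.sin(t)],[np.sin(t),np.cos(t)]]); e=[]
    for o,m in obs:
        p=R@[m[0],m[1]+c]+[x,y]; e+=list(np.array(proj(S,[*p,m[2]]))-o)
    p=R@[.165,-.13]+[x,y]; e+=list(np.array(proj(S,[*p,.219]))-cap)
    return e
for t0 in (0,-.5,.5):
    r=least_squares(res,[.5,0,t0,.05]); print(r.x.round(3),r.cost,r.fun.round(1))
x,y,t,c=r.x;R=np.array([[np.cos(t),-np.sin(t)],[np.sin(t),np.cos(t)]]);print('can',R@[.165,-.13]+[x,y],'carr',R@[0,c]+[x,y])
s=manip.get_state(); print(s['t'])
E
```

```text
[0.551 0.135 0.078]
[0.41  0.134 0.078]
[0.556 0.018 0.078]
[0.414 0.021 0.078]
[ 0.487 -0.013  0.041  0.09 ] 2.3777650775880406 [ 1.  -0.8  0.1 -0.2  0.1  0.1 -1.6  0.7  0.3  0.3]
[ 0.487 -0.013  0.041  0.09 ] 2.3777650775865737 [ 1.  -0.8  0.1 -0.2  0.1  0.1 -1.6  0.7  0.3  0.3]
[ 0.487 -0.013  0.041  0.09 ] 2.377765077586575 [ 1.  -0.8  0.1 -0.2  0.1  0.1 -1.6  0.7  0.3  0.3]
can [ 0.65693066 -0.13625375] carr [0.48302159 0.07677744]
1.35
```

servo_tool(steps=[[100, [0, 0, -0.04], [0, 0, 0.1334]], [100, [0, 0, -0.04], [0, 0, 0.1333]], [100, [0, 0, -0.04], [0, 0, 0.1333]], [100, [0.029, -0.034, -0.005], [0, 0, 0]], [100, [0.029, -0.034, -0.005], [0, 0, 0]], [100, [0.029, -0.034, -0.005], [0, 0, 0]], [100, [0.029, -0.034, -0.005], [0, 0, 0]], [100, [0.029, -0.034, -0.005], [0, 0, 0]], [100, [0.029, -0.034, -0.005], [0, 0, 0]], [100, [0.029, -0.034, -0.005], [0, 0, 0]], [100, [0.029, -0.034, -0.005], [0, 0, 0]], [100, [0, 0, 0], [0, 0, 0]], [100, [0, 0, 0], [0, 0, 0]]])

```text
t: 2.65
position: [0.477, -0.2608, 0.3827]
eef_rot: [[0.999, 0.043, -0.0], [0.043, -0.999, -0.0], [-0.0, 0.0, -1.0]]
ft_force: [-0.5, 0.1, 0.2]
gripper_width: 1.0
grip_force: 0.0
```

```bash
cat >> h.py <<'E'
def look(qs,fn=None,c='wrist',th=.3):
    im,s=snap(c,fn); C=cam(c,s); out={}
    for q in qs:
        for r in eyes.outline_of(q,c):
            if r['score']>th:
                m=r['mask'].astype(np.uint8); ys,xs=np.nonzero(m)
                print(q,round(r['score'],2),np.round(r['pixel']),len(ys),ys.min(),ys.max(),xs.min(),xs.max(),'z0.03->',onz(C,r['pixel'],.03).round(3))
                out.setdefault(q,[]).append(r)
    return im,s,C,out
def plan(tgt,s=None):
    s=s or manip.get_state(); R=np.array(s['eef_rot']); d=R.T@(np.array(tgt)-s['position'])
    print('tool delta',d.round(4)); return d
E
python3 - <<'E'
from h import *
im,s,C,o=look(['cap','dish_floor','jog_top'],'w1.png')
print(s['position'],s['eef_rot'],s['t'])
for n,p in dict(cap=(.657,-.136,.219),dish=(.436,-.295,.02),jog=(.6,-.308,.067)).items(): print(n,np.round(proj(C,p)))
E
```

```text
cap 0.86 [  9. 151.] 1079 0 29 125 172 z0.03-> [ 0.709 -0.082  0.03 ]
dish_floor 0.72 [171. 283.] 1620 148 194 259 307 z0.03-> [ 0.448 -0.319  0.03 ]
dish_floor 0.6 [221. 238.] 757 206 233 222 252 z0.03-> [ 0.342 -0.237  0.03 ]
jog_top 0.57 [ 87. 293.] 223 77 93 287 303 z0.03-> [ 0.6   -0.327  0.03 ]
[ 0.4769714  -0.26081376  0.38267098] [[ 9.99064829e-01  4.32361270e-02 -3.22745706e-04]
 [ 4.32359677e-02 -9.99064770e-01 -4.85262480e-04]
 [-3.43424735e-04  4.70854454e-04 -9.99999830e-01]] 2.65
cap [  1. 141.]
dish [176. 270.]
jog [ 84. 285.]
```

View pics/w1.png

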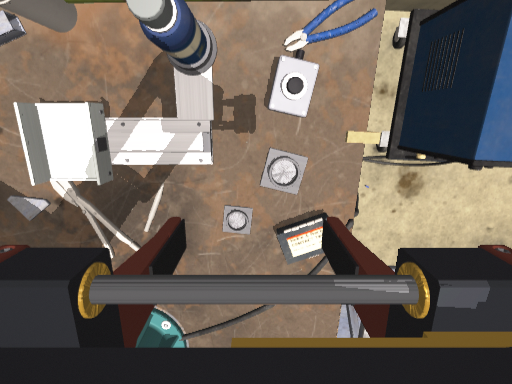

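The wrist picture shows the cap at about (150,8), the jog button at (294,86), the large dish at (284,171), the small dish at (237,220) and the empty carriage at (65,140).

servo_tool(steps=[[100, [0.03, -0.03, -0.01], [0, 0, 0]], [100, [0.03, -0.03, -0.01], [0, 0, 0]], [100, [0.03, -0.03, -0.01], [0, 0, 0]], [100, [0.02, -0.02, 0], [0, 0, 0]], [100, [0, 0, 0], [0, 0, 0]], [100, [0, 0, 0], [0, 0, 0]]])

```text
t: 3.45
position: [0.5816, -0.148, 0.4121]
eef_rot: [[0.999, 0.04, -0.001], [0.04, -0.999, -0.0], [-0.001, 0.0, -1.0]]
ft_force: [-0.9, 0.6, -0.1]
gripper_width: 1.004
grip_force: 0.0
```

```bash
python3 - <<'E'
from h import *
im,s,C,o=look(['cap','dish_floor','jog_top','boss_load'],'w2.png')
print(s['position'],s['t'])
np.savez('w2.npz',pos=s['position'],R=s['eef_rot'])
for n,p in dict(cap=(.657,-.136,.219),dish=(.436,-.295,.02),jog=(.6,-.308,.067)).items(): print(n,np.round(proj(C,p)))
E
```

```text
cap 0.71 [106. 249.] 860 92 125 233 265 z0.03-> [ 0.669 -0.137  0.03 ]
dish_floor 0.65 [213. 326.] 915 197 232 308 351 z0.03-> [ 0.46  -0.307  0.03 ]
dish_floor 0.56 [258. 286.] 591 246 271 273 298 z0.03-> [ 0.351 -0.231  0.03 ]
dish_floor 0.45 [194. 138.] 4678 161 235 100 176 z0.03-> [0.487 0.087 0.03 ]
jog_top 0.54 [153. 346.] 177 142 156 341 355 z0.03-> [ 0.588 -0.333  0.03 ]
boss_load 0.93 [196. 138.] 4718 161 235 99 176 z0.03-> [0.482 0.087 0.03 ]
[ 0.58164548 -0.14796403  0.41209374] 3.45
cap [111. 246.]
dish [222. 318.]
jog [149. 340.]
```

View pics/w2.png

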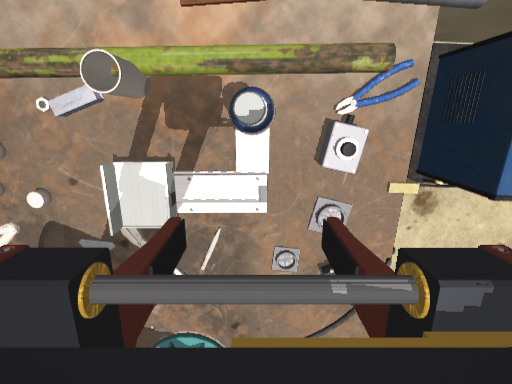

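The second wrist view shows the cap almost directly below at (249,108), the jog button at (348,149), the large dish at (330,213), and the channel's home end at (268,192).

```bash
python3 - <<'E'
from h import *
s2=manip.get_state()
s1=dict(position=[ 0.4769714,-0.26081376,0.38267098],eef_rot=[[ 9.99064829e-01,4.32361270e-02,-3.22745706e-04],[4.32359677e-02,-9.99064770e-01,-4.85262480e-04],[-3.43424735e-04,4.70854454e-04,-9.99999830e-01]])
A=cam('wrist',s1);B=cam('wrist',s2);S=cam('scene');D=cam('side')
P={'dish':[(A,(171,284)),(B,(213,330)),(S,(180,306)),(D,(176,317))],
'jog':[(A,(86,294)),(B,(149,348)),(S,(159,270.5)),(D,(154,278))],
'captop':[(B,(107,249)),(S,(141,235.5)),(D,(127,239))]}
for n,l in P.items():
    X=tri([ray(C,p) for C,p in l]); W=tri([ray(C,p) for C,p in l[:2]])
    print(n,X.round(4),'first2',W.round(4),[np.round(np.array(proj(C,X))-p,1).tolist() for C,p in l])
print('capB at .219',onz(B,(107,249),.219),'dish',[onz(C,p,.02).round(4) for C,p in P['dish']],'jog',[onz(C,p,.067).round(4) for C,p in P['jog']])
# station corners in w2: channel home end edges on z=.027
for px in [(173,268),(212,267),(202,267)]: print(onz(B,px,.027).round(4))
for px in [(163,101),(234,115),(162,170),(214,176)]: print(onz(B,px,.078).round(4))
plan([.657,-.136,.30])
E
```

```text
dish [ 0.4452 -0.3255  0.0012] first2 [ 0.441  -0.3288 -0.019 ] [[-1.2, 0.6], [2.1, 0.3], [1.0, -0.1], [-0.7, -0.6]]
jog [ 0.5993 -0.3239  0.06  ] first2 [ 0.5985 -0.3237  0.0623] [[-0.7, 0.4], [-0.2, -0.6], [0.3, 0.3], [-0.3, 0.1]]
captop [ 0.6623 -0.1393  0.2182] first2 [ 0.6609 -0.1401  0.2174] [[-0.4, -0.2], [-0.2, -0.8], [0.2, 1.0]]
capB at .219 [ 0.66187418 -0.13960769  0.219     ] dish [array([ 0.4463, -0.3223,  0.02  ]), array([ 0.4568, -0.3184,  0.02  ]), array([ 0.4388, -0.3054,  0.02  ]), array([ 0.4331, -0.2868,  0.02  ])] jog [array([ 0.5974, -0.3224,  0.067 ]), array([ 0.5996, -0.3227,  0.067 ]), array([ 0.5967, -0.3145,  0.067 ]), array([ 0.593 , -0.3069,  0.067 ])]
[ 0.5405 -0.1798  0.027 ]
[ 0.4562 -0.1823  0.027 ]
[ 0.4784 -0.1811  0.027 ]
[0.5573 0.1303 0.078 ]
[0.4166 0.1179 0.078 ]
[0.5642 0.0038 0.078 ]
[ 0.4633 -0.0036  0.078 ]
tool delta [ 0.0761 -0.0093  0.1126]
```

servo_tool(steps=[[100, [0.04, -0.003, 0], [0, 0, 0]], [100, [0.041, -0.002, 0.02], [0, 0, 0]], [100, [0, 0, 0.04], [0, 0, 0]], [100, [0, 0, 0.04], [0, 0, 0]], [100, [0, 0, 0.03], [0, 0, 0]], [100, [0, 0, 0], [0, 0, 0]], [100, [0, 0, 0], [0, 0, 0]], [100, [0, 0, 0], [0, 0, 0]]])

```text
t: 4.5
position: [0.664, -0.1395, 0.2853]
eef_rot: [[0.999, 0.04, 0.004], [0.04, -0.999, -0.001], [0.004, 0.001, -1.0]]
ft_force: [0.2, 0.5, 0.6]
gripper_width: 0.994
grip_force: 0.0
```

```bash
python3 - <<'E'
from h import *
im,s,C,o=look(['cap'],'w3.png')
print(s['position'],s['t'])
print('cap top expected',np.round(proj(C,(.662,-.1395,.219))))
plan([.662,-.1395,.202])
E
```

```text
cap 0.85 [196. 250.] 1809 173 223 230 275 z0.03-> [ 0.612 -0.137  0.03 ]
[ 0.66400582 -0.13951773  0.2853175 ] 4.5
cap top expected [202. 253.]
tool delta [-0.0024  0.      0.0833]
```

View pics/w3.png

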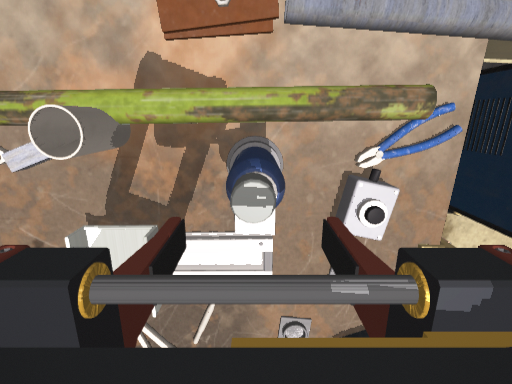

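The cap's top face is at (253,202), just as predicted, so I'm descending and gripping.

servo_tool(steps=[[100, [-0.002, 0, 0.03], [0, 0, 0]], [100, [0, 0, 0.03], [0, 0, 0]], [100, [0, 0, 0.023], [0, 0, 0]], [100, [0, 0, 0], [0, 0, 0]], [35, [0, 0, 0], [0, 0, 0]], [35, [0, 0, 0], [0, 0, 0]], [35, [0, 0, 0], [0, 0, 0]], [35, [0, 0, 0], [0, 0, 0]], [35, [0, 0, 0], [0, 0, 0]], [35, [0, 0, 0], [0, 0, 0]], [35, [0, 0, 0], [0, 0, 0]], [35, [0, 0, 0], [0, 0, 0]]])

```text
t: 5.8
position: [0.6609, -0.1388, 0.1999]
eef_rot: [[0.999, 0.041, 0.0], [0.041, -0.999, 0.0], [0.0, -0.0, -1.0]]
ft_force: [-0.2, 0.9, 2.9]
gripper_width: 0.472
grip_force: 30.0
```

servo_tool(steps=[[35, [0, 0, 0], [0, 0, 0]], [35, [0, 0, -0.005], [0, 0, 0]], [35, [0, 0, -0.01], [0, 0, 0]], [35, [0, 0, -0.015], [0, 0, 0]], [35, [0, 0, -0.02], [0, 0, 0]], [35, [0, 0, -0.02], [0, 0, 0]], [35, [0, 0, 0], [0, 0, 0]]])

```text
t: 6.5
position: [0.6631, -0.1395, 0.2743]
eef_rot: [[0.999, 0.041, 0.007], [0.041, -0.999, -0.002], [0.007, 0.002, -1.0]]
ft_force: [0.2, 0.1, -0.5]
gripper_width: 0.468
grip_force: 30.0
```

servo_tool(steps=[[35, [-0.037, 0.029, 0], [0, 0, 0]], [35, [-0.037, 0.029, 0], [0, 0, 0]], [35, [-0.037, 0.029, 0], [0, 0, 0]], [35, [-0.037, 0.029, 0], [0, 0, 0]], [35, [-0.037, 0.029, 0], [0, 0, 0]], [35, [-0.037, 0.029, 0], [0, 0, 0]], [35, [0, 0, 0], [0, 0, 0]], [35, [0, 0, 0], [0, 0, 0]], [35, [0, 0, 0], [0, 0, 0]]])

```text
t: 7.4
position: [0.4467, -0.3211, 0.2695]
eef_rot: [[0.999, 0.041, 0.0], [0.041, -0.999, 0.001], [0.0, -0.001, -1.0]]
ft_force: [-1.0, 0.1, -0.7]
gripper_width: 0.469
grip_force: 30.0
```

```bash
python3 - <<'E'
from h import *
im,s,C,o=look(['dish_floor'],'w4.png')
print(s['position'].tolist() if hasattr(s['position'],'tolist') else s['position'],np.round(s['eef_rot'],4).tolist(),s['t'])
cv2.imwrite('pics/w4c.png',cv2.resize(im[60:260,150:410],None,fx=3,fy=3,interpolation=cv2.INTER_CUBIC))
print(proj(C,(.446,-.323,.02)))
E
```

```text
dish_floor 0.74 [221. 192.] 764 209 241 180 217 z0.03-> [ 0.354 -0.228  0.03 ]
[0.44674920599031565, -0.3211138380885998, 0.26954712852643886] [[0.9992, 0.0411, 0.0004], [0.0411, -0.9992, 0.0006], [0.0004, -0.0005, -1.0]] 7.4
(np.float64(164.46067274775035), np.float64(254.64488428799996))
```

View pics/w4c.png

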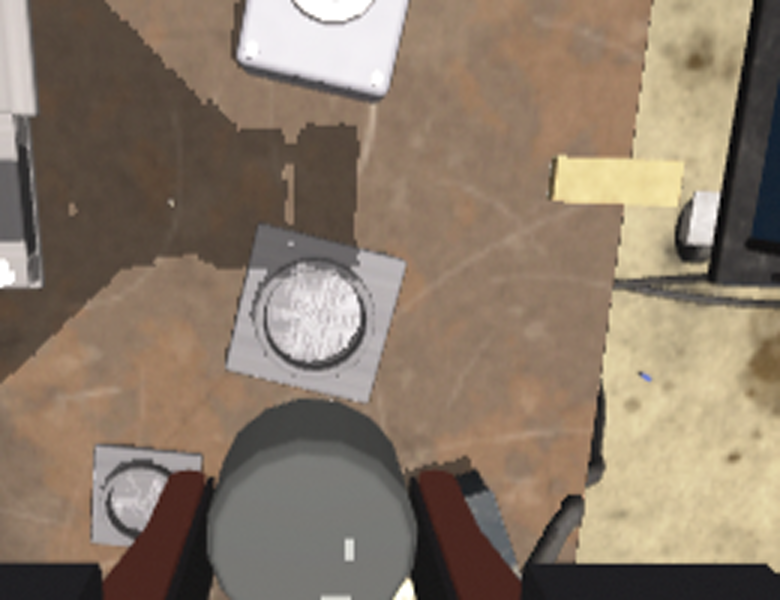

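The large dish centre is at about (254.5,165.5) in the full picture, within 1 px of the prediction, and the cap is held square. Lowering it into the dish.

servo_tool(steps=[[35, [-0.002, 0.002, 0.04], [0, 0, 0]], [35, [0, 0, 0.04], [0, 0, 0]], [35, [0, 0, 0.04], [0, 0, 0]], [35, [0, 0, 0.04], [0, 0, 0]], [35, [0, 0, 0.03], [0, 0, 0]], [35, [0, 0, 0.02], [0, 0, 0]], [35, [0, 0, 0], [0, 0, 0]], [35, [0, 0, 0], [0, 0, 0]], [35, [0, 0, 0], [0, 0, 0]]])

```text
t: 8.4
position: [0.4456, -0.3242, 0.0609]
eef_rot: [[0.999, 0.042, 0.002], [0.042, -0.999, -0.002], [0.002, 0.002, -1.0]]
ft_force: [0.1, -1.0, 0.4]
gripper_width: 0.467
grip_force: 30.0
```

```bash
python3 - <<'E'
from h import *
im,s=snap('wrist','w5.png')
C=cam('wrist',s)
print(s['position'],s['t'],proj(C,(.4455,-.323,.02)),proj(C,np.array(s['position'])+[.001,0,-.015]))
plan([.4448,-.323,.0225],s)
cv2.imwrite('pics/w5c.png',cv2.resize(im[120:300,150:360],None,fx=3,fy=3,interpolation=cv2.INTER_CUBIC))
E
```

```text
[ 0.44556116 -0.3241891   0.06090683] 8.4 (np.float64(208.65269469309374), np.float64(251.75766263028194)) (np.float64(219.42807758194897), np.float64(253.3920339914016))
tool delta [-0.0008 -0.0013  0.0384]
```

View pics/w5c.png

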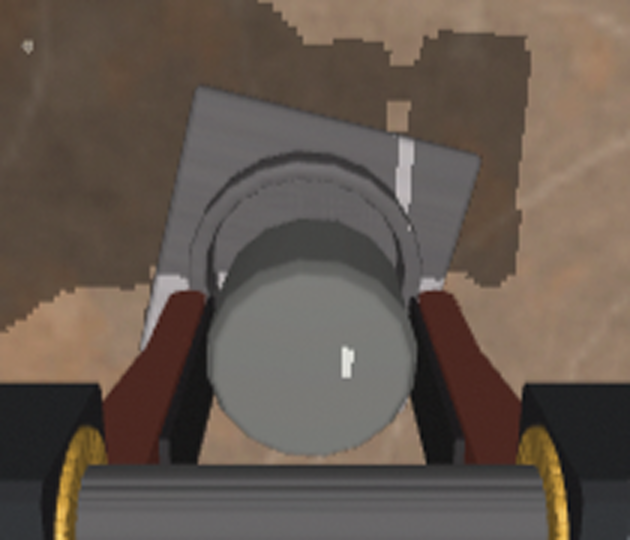

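servo_tool(steps=[[35, [0, -0.001, 0.015], [0, 0, 0]], [35, [0, 0, 0.01], [0, 0, 0]], [35, [0, 0, 0.008], [0, 0, 0]], [35, [0, 0, 0.005], [0, 0, 0]], [35, [0, 0, 0], [0, 0, 0]], [35, [0, 0, 0], [0, 0, 0]], [35, [0, 0, 0], [0, 0, 0]]])

```text
t: 9.15
position: [0.4443, -0.3229, 0.0219]
eef_rot: [[0.999, 0.041, 0.0], [0.041, -0.999, -0.0], [0.0, 0.0, -1.0]]
ft_force: [-0.8, 0.8, -0.4]
gripper_width: 0.469
grip_force: 30.0
```

servo_tool(steps=[[70, [0, 0, 0], [0, 0, 0]], [70, [0, 0, 0], [0, 0, 0]], [70, [0, 0, 0], [0, 0, 0]], [70, [0, 0, 0], [0, 0, 0]], [70, [0, 0, -0.03], [0, 0, 0]], [70, [0, 0, -0.04], [0, 0, 0]], [70, [0, 0, -0.04], [0, 0, 0]], [70, [0, 0, -0.04], [0, 0, 0]], [70, [0, 0, -0.04], [0, 0, 0]], [70, [0, 0, -0.04], [0, 0, 0]], [70, [0, 0, 0], [0, 0, 0]], [70, [0, 0, 0], [0, 0, 0]]])

```text
t: 10.35
position: [0.4445, -0.3231, 0.2525]
eef_rot: [[0.999, 0.041, 0.002], [0.041, -0.999, -0.002], [0.002, 0.002, -1.0]]
ft_force: [0.4, -0.4, 0.0]
gripper_width: 0.698
grip_force: 0.0
```

```bash
python3 - <<'E'
from h import *
im,s,C,o=look(['cap','dish_floor'],'w6.png')
print(s['position'],s['t'],proj(C,(.4455,-.323,.04)),proj(C,(.4455,-.323,.02)))
cv2.imwrite('pics/w6c.png',cv2.resize(im[90:240,180:330],None,fx=4,fy=4,interpolation=cv2.INTER_CUBIC))
E
```

```text
cap 0.77 [168. 253.] 723 152 182 239 267 z0.03-> [ 0.444 -0.322  0.03 ]
cap 0.69 [109. 110.] 14644 0 157 4 159 z0.03-> [ 0.516 -0.127  0.03 ]
dish_floor 0.96 [152. 246.] 2123 134 196 223 284 z0.03-> [ 0.466 -0.312  0.03 ]
dish_floor 0.93 [217. 200.] 605 210 247 176 214 z0.03-> [ 0.367 -0.247  0.03 ]
[ 0.44449393 -0.32307188  0.25253903] 10.35 (np.float64(167.84358961601168), np.float64(253.07436853816574)) (np.float64(165.37085680822778), np.float64(253.06431357821597))
```

View pics/w6c.png

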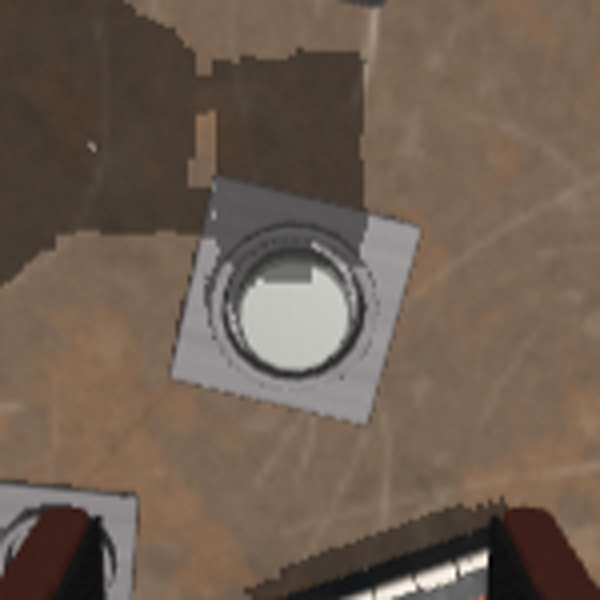

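The cap sits centred in the large dish (crop centre about (293,310)). Now on to the carriage and slugs.

servo_tool(steps=[[100, [0.005, -0.037, -0.015], [0, 0, 0]], [100, [0.005, -0.037, -0.015], [0, 0, 0]], [100, [0.005, -0.037, -0.015], [0, 0, 0]], [100, [0.005, -0.037, -0.015], [0, 0, 0]], [100, [0.005, -0.037, -0.015], [0, 0, 0]], [100, [0.005, -0.037, -0.015], [0, 0, 0]], [100, [0.005, -0.037, -0.015], [0, 0, 0]], [100, [0.005, -0.037, -0.015], [0, 0, 0]], [100, [0.005, -0.037, -0.015], [0, 0, 0]], [100, [0.005, -0.037, -0.015], [0, 0, 0]], [100, [0, 0, 0], [0, 0, 0]], [100, [0, 0, 0], [0, 0, 0]], [100, [0, 0, 0], [0, 0, 0]]])

```text
t: 11.8
position: [0.4784, 0.0481, 0.4001]
eef_rot: [[0.999, 0.04, -0.003], [0.04, -0.999, -0.0], [-0.003, 0.0, -1.0]]
ft_force: [-0.4, 0.1, -0.2]
gripper_width: 1.001
grip_force: 0.0
```

```bash
python3 - <<'E'
from h import *
im,s,C,o=look(['slug_0','carriage'],'w7.png')
print(s['position'].tolist(),np.round(s['eef_rot'],5).tolist(),s['t'])
cv2.imwrite('pics/w7b.png',cv2.resize(im[40:290],None,fx=1.5,fy=1.5,interpolation=cv2.INTER_CUBIC))
E
```

```text
slug_0 0.67 [144.  74.] 381 137 154 61 86 z0.03-> [0.481 0.393 0.03 ]
slug_0 0.66 [98. 74.] 450 92 111 65 91 z0.03-> [0.565 0.382 0.03 ]
slug_0 0.6 [176. 114.] 342 166 184 104 126 z0.03-> [0.422 0.322 0.03 ]
slug_0 0.57 [ 96. 470.] 285 85 102 462 481 z0.03-> [ 0.6   -0.347  0.03 ]
carriage 0.61 [147. 240.] 5250 112 190 204 277 z0.03-> [0.489 0.074 0.03 ]
[0.4783760407778561, 0.04807646957643109, 0.4000923425077396] [[0.99919, 0.04021, -0.00303], [0.04021, -0.99919, -0.00044], [-0.00304, 0.00032, -1.0]] 11.8
```

View pics/w7b.png

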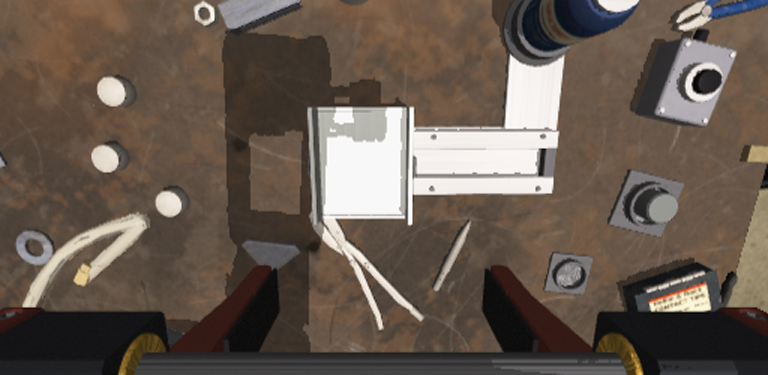

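The wrist view shows three slugs at crop (115,92), (108,157), (171,203), an empty carriage at (360,165), and the channel's home end at (556,160). No fourth slug is visible.

```bash
python3 - <<'E'
from h import *
from scipy.optimize import least_squares
s=manip.get_state();W=cam('wrist',s);S=cam('scene')
s2=dict(np.load('w2.npz')); B=cam('wrist',dict(position=s2['pos'],eef_rot=s2['R']))
g=lambda x,y:(40+y/1.5,x/1.5); f=lambda x,y:(120+y/3,160+x/3)
# (cam,px,local,carriage?)
O=[(W,g(553,193),[-.045,-.16,.027],0),(W,g(558,130),[.045,-.16,.027],0),(W,g(413,107),[.07,-.061,.078],1),(W,g(411,224),[-.07,-.061,.078],1),(W,g(308,108),[.07,.061,.078],1),
(B,(173,268),[.045,-.16,.027],0),(B,(212,267),[-.045,-.16,.027],0),(B,(163,101),[.07,.061,.078],1),(B,(234,115),[-.07,.061,.078],1)]
def res(v):
    x,y,t,c=v; R=np.array([[np.cos(t),-np.sin(t)],[np.sin(t),np.cos(t)]]); e=[]
    for C,o,m,k in O:
        p=R@[m[0],m[1]+c*k]+[x,y]; e+=list(np.array(proj(C,[*p,m[2]]))-o)
    p=R@[.165,-.13]+[x,y]; e+=list((p-[.6615,-.139])*700)
    return e
r=least_squares(res,[.49,0,.04,.09],loss='soft_l1'); print(r.x.round(4),r.fun.round(1))
x,y,t,c=r.x;R=np.array([[np.cos(t),-np.sin(t)],[np.sin(t),np.cos(t)]]);print('carr',(R@[0,c]+[x,y]).round(4))
for n,(a,b) in dict(A=(115,89),B=(108,155),C=(170,201)).items(): print(n,onz(W,g(a,b),.026).round(4))
E
```

```text
[ 0.4903 -0.0195  0.052   0.0878] [ 1.3 -0.8 -3.2  0.6 -0.8  1.5  0.6  2.  -0.6 -0.1 -1.5 -1.2  1.2 -0.3
  2.4 -1.2  1.6 -3.8  0.2 -1.3]
carr [0.4857 0.0682]
A [0.565  0.3808 0.026 ]
B [0.483  0.4006 0.026 ]
C [0.4251 0.3263 0.026 ]
```

servo_tool(steps=[[100, [0.0, -0.035, 0], [0, 0, 0]], [100, [0, -0.04, 0], [0, 0, 0]], [100, [0, -0.04, 0], [0, 0, 0]], [100, [0, -0.04, 0], [0, 0, 0]], [100, [0, -0.04, 0], [0, 0, 0]], [100, [0, -0.04, 0], [0, 0, 0]], [100, [0, 0, 0], [0, 0, 0]], [100, [0, 0, 0], [0, 0, 0]], [100, [0, 0, 0], [0, 0, 0]]])

```text
t: 12.85
position: [0.4697, 0.2823, 0.4014]
eef_rot: [[0.999, 0.039, -0.0], [0.039, -0.999, -0.001], [-0.0, 0.001, -1.0]]
ft_force: [-0.3, -0.9, 0.5]
gripper_width: 0.995
grip_force: 0.0
```

```bash
python3 - <<'E'
from h import *
im,s,C,o=look(['slug_0'],'w8.png')
print(s['position'].tolist(),np.round(s['eef_rot'],5).tolist(),s['t'])
cv2.imwrite('pics/w8b.png',cv2.resize(im[20:290],None,fx=1.5,fy=1.5,interpolation=cv2.INTER_CUBIC))
im2,_=snap('scene','sc2.png')
for r in eyes.outline_of('slug_0','scene'):print(r['score'],r['pixel'],onz(cam('scene'),r['pixel'],.02).round(3))
E
```

```text
slug_0 0.85 [148. 191.] 263 137 154 182 200 z0.03-> [0.475 0.403 0.03 ]
slug_0 0.73 [103. 198.] 309 93 111 191 210 z0.03-> [0.559 0.389 0.03 ]
slug_0 0.72 [179. 228.] 257 166 184 221 238 z0.03-> [0.417 0.33  0.03 ]
slug_0 0.44 [124. 469.] 7867 31 170 322 511 z0.03-> [ 0.542 -0.125  0.03 ]
[0.4696980733705212, 0.2823024276123877, 0.40140904604771777] [[0.99923, 0.03935, -0.00047], [0.03935, -0.99923, -0.00084], [-0.0005, 0.00082, -1.0]] 12.85
0.72 [293.4, 234.4] [0.414 0.332 0.02 ]
0.49 [305.5, 202.8] [0.471 0.41  0.02 ]
0.49 [290.3, 178.1] [0.563 0.395 0.02 ]
```

View pics/w8b.png

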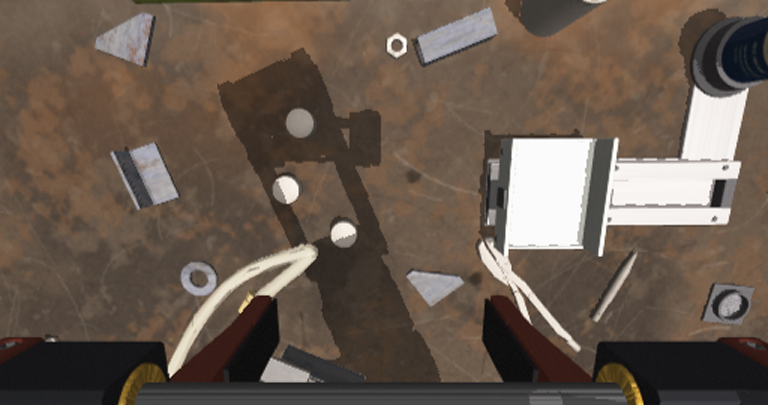

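Wrist view: slugs at crop (300,122), (286,187), (343,232), and no fourth. The last one was knocked from its start place and lies near the hose end at (312,252). Now working out exact positions.

```bash
python3 - <<'E'
from h import *
from scipy.optimize import least_squares
s=manip.get_state();V=cam('wrist',s)
W=cam('wrist',dict(position=[0.4783760407778561, 0.04807646957643109, 0.4000923425077396],eef_rot=[[0.99919, 0.04021, -0.00303], [0.04021, -0.99919, -0.00044], [-0.00304, 0.00032, -1.0]]))
g=lambda x,y:(40+y/1.5,x/1.5); h=lambda x,y:(20+y/1.5,x/1.5)
for n,(a,b) in dict(A=((115,89),(300,122)),B=((108,155),(286,187)),C=((170,201),(343,231))).items():
    print(n,onz(W,g(*a),.026).round(4),onz(V,h(*b),.026).round(4),tri([ray(W,g(*a)),ray(V,h(*b))]).round(4))
plan([.56,.391,.10],s)
for p in [(508,137),(616,139),(505,245),(602,255)]: print(onz(V,h(*p),.078).round(4))
for p in [(740,160),(730,224)]: print(onz(V,h(*p),.027).round(4))
E
```

```text
A [0.5638 0.3806 0.026 ] [0.5625 0.3862 0.026 ] [0.5636 0.3887 0.0127]
B [0.4819 0.4003 0.026 ] [0.4813 0.4053 0.026 ] [0.4802 0.4079 0.0143]
C [0.4242 0.326  0.026 ] [0.4259 0.3303 0.026 ] [0.4228 0.3312 0.0159]
tool delta [ 0.0944 -0.1049  0.3018]
[0.5534 0.14   0.078 ]
[0.5562 0.0167 0.078 ]
[0.4273 0.1282 0.078 ]
[0.4195 0.0076 0.078 ]
[ 0.5387 -0.1747  0.027 ]
[ 0.4561 -0.1839  0.027 ]
```

servo_tool(steps=[[70, [0.024, -0.025, 0.03], [0, 0, 0]], [70, [0.024, -0.025, 0.04], [0, 0, 0]], [70, [0.024, -0.025, 0.04], [0, 0, 0]], [70, [0.025, -0.026, 0.04], [0, 0, 0]], [70, [0, 0, 0.04], [0, 0, 0]], [70, [0, 0, 0.04], [0, 0, 0]], [70, [0, 0, 0.04], [0, 0, 0]], [70, [0, 0, 0], [0, 0, 0]], [70, [0, 0, 0], [0, 0, 0]], [70, [0, 0, 0], [0, 0, 0]]])

```text
t: 14.05
position: [0.5599, 0.3844, 0.1418]
eef_rot: [[0.999, 0.04, 0.004], [0.04, -0.999, 0.002], [0.004, -0.002, -1.0]]
ft_force: [0.1, -0.1, 0.7]
gripper_width: 0.699
grip_force: 0.0
```

```bash
cat >> h.py <<'E'
def slug(z=.026,fn=None,guess=None):
    im,s=snap('wrist',fn); C=cam('wrist',s)
    print('tcp',np.round(s['position'],4),s['t'])
    if guess is not None: print('guess px',np.round(proj(C,guess),1))
    for r in eyes.outline_of('slug_0','wrist'):
        if r['score']<.3: continue
        m=r['mask'].astype(np.uint8); cs,_=cv2.findContours(m,0,2); c=max(cs,key=cv2.contourArea)
        c=cv2.convexHull(c); pts=c[:,0,:].astype(float)
        # fit projected cylinder silhouette: center (x,y) by matching silhouette bbox/centroid
        from scipy.optimize import least_squares
        a=np.linspace(0,2*np.pi,40,endpoint=False)
        M=cv2.moments(c); o=np.array([M['m10']/M['m00'],M['m01']/M['m00']]); 
        def pc(v):
            P=[proj(C,[v[0]+.0175*np.cos(t),v[1]+.0175*np.sin(t),zz])[::-1] for t in a for zz in (z-.026,z)]
            h=cv2.convexHull(np.array(P,np.float32)); N=cv2.moments(h); return np.array([N['m10']/N['m00'],N['m01']/N['m00']]),N['m00']
        g=onz(C,o[::-1],z-.013)[:2]
        q=least_squares(lambda v:pc(v)[0]-o,g).x
        x,y,w,hh=cv2.boundingRect(c)
        print(round(r['score'],2),'slug',q.round(4),'area',M['m00'],'exp',round(pc(q)[1]),'bbox',x,y,w,hh); plan([*q,s['position'][2]],s)
    return im,s,C
E
python3 -c "
from h import *
slug(fn='w9.png',guess=(.5625,.387,.026))"
```

```text
tcp [0.5599 0.3844 0.1418] 14.05
guess px [183.2 251.2]
0.87 slug [0.4776 0.4061] area 934.0 exp 953 bbox 216 232 33 38
tool delta [-0.0813 -0.025  -0.0003]
0.64 slug [0.5614 0.387 ] area 944.0 exp 962 bbox 235 163 33 38
tool delta [ 0.0016 -0.0025  0.    ]
0.62 slug [0.4019 0.3271] area 161.0 exp 932 bbox 282 305 26 9
tool delta [-0.1601  0.0509 -0.0007]
```

servo_tool(steps=[[65, [0.002, -0.003, 0.04], [0, 0, 0]], [65, [0, 0, 0.04], [0, 0, 0]], [65, [0, 0, 0.035], [0, 0, 0]], [65, [0, 0, 0.02], [0, 0, 0]], [65, [0, 0, 0], [0, 0, 0]], [65, [0, 0, 0], [0, 0, 0]], [30, [0, 0, 0], [0, 0, 0]], [30, [0, 0, 0], [0, 0, 0]], [30, [0, 0, 0], [0, 0, 0]], [30, [0, 0, 0], [0, 0, 0]], [30, [0, 0, 0], [0, 0, 0]], [30, [0, 0, 0], [0, 0, 0]], [30, [0, 0, 0], [0, 0, 0]]])

```text
t: 15.45
position: [0.5606, 0.3873, 0.0053]
eef_rot: [[0.999, 0.041, 0.002], [0.041, -0.999, 0.001], [0.002, -0.001, -1.0]]
ft_force: [-1.0, -0.8, 5.7]
gripper_width: 0.391
grip_force: 30.0
```

servo_tool(steps=[[30, [0, 0, -0.02], [0, 0, 0]], [30, [0, 0, -0.04], [0, 0, 0]], [30, [0, 0, -0.04], [0, 0, 0]], [30, [-0.0135, 0.0347, -0.016], [0, 0, 0]], [30, [-0.0135, 0.0347, -0.016], [0, 0, 0]], [30, [-0.0135, 0.0347, -0.016], [0, 0, 0]], [30, [-0.0135, 0.0347, -0.016], [0, 0, 0]], [30, [-0.0135, 0.0347, -0.016], [0, 0, 0]], [30, [-0.0135, 0.0347, -0.016], [0, 0, 0]], [30, [-0.0135, 0.0347, -0.016], [0, 0, 0]], [30, [-0.0135, 0.0347, -0.016], [0, 0, 0]], [30, [-0.0135, 0.0347, -0.016], [0, 0, 0]], [30, [0, 0, 0], [0, 0, 0]], [30, [0, 0, 0], [0, 0, 0]]])

```text
t: 16.85
position: [0.4511, 0.0695, 0.2483]
eef_rot: [[0.999, 0.039, 0.001], [0.039, -0.999, 0.001], [0.001, -0.001, -1.0]]
ft_force: [-0.4, 0.4, -1.6]
gripper_width: 0.39
grip_force: 30.0
```

```bash
python3 - <<'E'
from h import *
im,s=snap('wrist','w10.png'); np.savez('w10.npz',pos=s['position'],R=s['eef_rot']); print(s['position'],s['t'],s['gripper_width'])
cv2.imwrite('pics/w10b.png',cv2.resize(im[70:270,140:400],None,fx=3,fy=3,interpolation=cv2.INTER_CUBIC))
E
```

```text
[0.45114468 0.06954451 0.24831146] 16.85 0.39034015008443235
```

View pics/w10b.png

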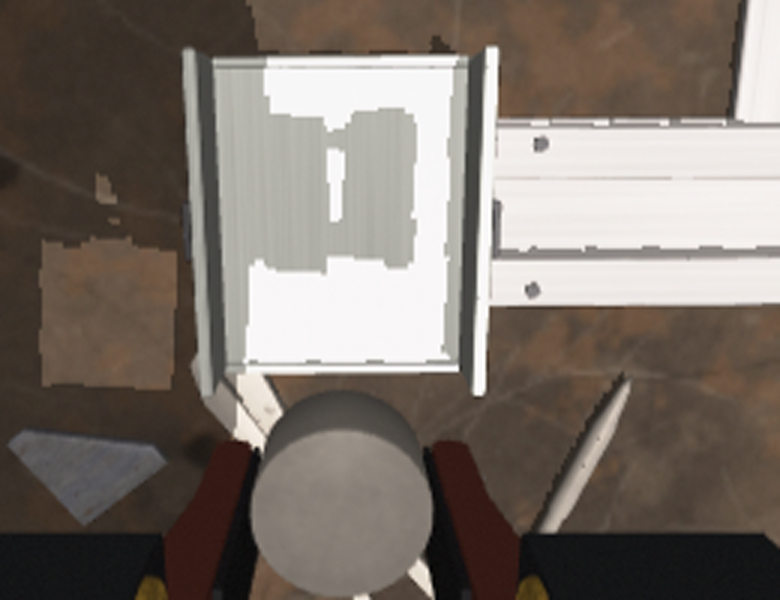

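The carriage is in full view: loading plate top corners at crop (183,48)/(205,395), home plate at (498,46)/(485,395). Slug is held straight.

```bash
python3 - <<'E'
from h import *
from scipy.optimize import least_squares
d=np.load('w10.npz');s=dict(position=d['pos'],eef_rot=d['R']);C=cam('wrist',s)
g=lambda x,y:(70+y/3,140+x/3)
O=[(g(183,48),[.07,.061,.078]),(g(204,396),[-.07,.061,.078]),(g(498,46),[.07,-.061,.078]),(g(486,395),[-.07,-.061,.078]),
(g(214,58),[.066,.055,.04]),(g(468,58),[.066,-.055,.04]),(g(229,371),[-.066,.055,.04]),(g(459,371),[-.066,-.055,.04])]
T=lambda v,m:[*(np.array([[np.cos(v[2]),-np.sin(v[2])],[np.sin(v[2]),np.cos(v[2])]])@m[:2]+v[:2]),m[2]]
r=least_squares(lambda v:np.ravel([np.array(proj(C,T(v,m)))-o for o,m in O]),[.486,.068,.045])
print(r.x.round(4),r.fun.round(1).tolist())
v=r.x; ca=v
for x in (.042,0,-.042): p=T(v,[x,0,.0415]); print(x,np.round(p,4)); plan(p,s)
# station origin: can at (.165,-.13)
t=v[2];u=np.array([np.cos(t),np.sin(t)]);w=np.array([-u[1],u[0]]);cap=np.array([.6615,-.139])
print('rel cap',(cap-v[:2])@u,(cap-v[:2])@w)
E
```

```text
[0.4854 0.0699 0.048 ] [-0.4, -0.7, 0.6, -1.1, -0.7, 1.3, 0.2, 0.5, 2.8, -0.6, 2.0, 0.8, -2.0, -0.9, -2.7, 0.7]
0.042 [0.5273 0.0719 0.0415]
tool delta [0.076  0.0007 0.2069]
0 [0.4854 0.0699 0.0415]
tool delta [0.034  0.0011 0.2068]
-0.042 [0.4434 0.0679 0.0415]
tool delta [-0.008   0.0015  0.2068]
rel cap 0.16589178303715407 -0.21710370901172052
```

servo_tool(steps=[[30, [0.038, 0, 0.03], [0, 0, 0]], [30, [0.038, 0.001, 0.03], [0, 0, 0]], [30, [0, 0, 0.04], [0, 0, 0]], [30, [0, 0, 0.03], [0, 0, 0]], [30, [0, 0, 0.025], [0, 0, 0]], [30, [0, 0, 0], [0, 0, 0]], [30, [0, 0, 0.02], [0, 0, 0]], [30, [0, 0, 0.015], [0, 0, 0]], [30, [0, 0, 0.01], [0, 0, 0]], [30, [0, 0, 0.005], [0, 0, 0]], [30, [0, 0, 0], [0, 0, 0]], [30, [0, 0, 0], [0, 0, 0]]])

```text
t: 18.1
position: [0.5277, 0.0722, 0.0436]
eef_rot: [[0.999, 0.041, 0.001], [0.041, -0.999, 0.0], [0.001, -0.0, -1.0]]
ft_force: [-0.2, 0.4, -2.1]
gripper_width: 0.392
grip_force: 30.0
```

servo_tool(steps=[[30, [0, 0, 0.002], [0, 0, 0]], [30, [0, 0, 0.001], [0, 0, 0]], [30, [0, 0, 0], [0, 0, 0]], [30, [0, 0, 0], [0, 0, 0]]])

```text
t: 18.5
position: [0.5275, 0.072, 0.0403]
eef_rot: [[0.999, 0.041, 0.001], [0.041, -0.999, 0.0], [0.001, -0.0, -1.0]]
ft_force: [1.1, 1.1, 0.2]
gripper_width: 0.396
grip_force: 30.0
```

servo_tool(steps=[[55, [0, 0, 0], [0, 0, 0]], [55, [0, 0, 0], [0, 0, 0]], [55, [0, 0, 0], [0, 0, 0]], [55, [0, 0, -0.02], [0, 0, 0]], [55, [0, 0, -0.04], [0, 0, 0]], [55, [0, 0, -0.04], [0, 0, 0]], [55, [0, 0, -0.04], [0, 0, 0]], [65, [-0.004, -0.037, 0], [0, 0, 0]], [65, [-0.004, -0.037, 0], [0, 0, 0]], [65, [-0.004, -0.037, 0], [0, 0, 0]], [65, [-0.004, -0.037, 0], [0, 0, 0]], [65, [-0.004, -0.037, 0], [0, 0, 0]], [65, [-0.004, -0.037, 0], [0, 0, 0]], [65, [-0.004, -0.037, 0.01], [0, 0, 0]], [65, [-0.004, -0.037, 0.01], [0, 0, 0]], [65, [-0.004, -0.04, 0.02], [0, 0, 0]], [65, [0, 0, 0], [0, 0, 0]], [65, [0, 0, 0], [0, 0, 0]], [65, [0, 0, 0], [0, 0, 0]]])

```text
t: 20.4
position: [0.4777, 0.4054, 0.1403]
eef_rot: [[0.999, 0.041, 0.0], [0.041, -0.999, -0.0], [0.0, 0.0, -1.0]]
ft_force: [-0.1, 0.4, -0.6]
gripper_width: 0.651
grip_force: 0.0
```

```bash
python3 -c "
from h import *
slug(fn='w11.png',guess=(.4776,.4061,.026))"
```

```text
tcp [0.4777 0.4054 0.1403] 20.4
guess px [185.7 252.6]
0.85 slug [0.4779 0.4063] area 976.5 exp 975 bbox 236 165 34 38
tool delta [ 0.0002 -0.0009 -0.    ]
0.57 slug [0.4279 0.3217] area 299.0 exp 1020 bbox 312 216 24 29
tool delta [-0.0531  0.0816  0.    ]
```

servo_tool(steps=[[65, [0, -0.001, 0.04], [0, 0, 0]], [65, [0, 0, 0.04], [0, 0, 0]], [65, [0, 0, 0.035], [0, 0, 0]], [65, [0, 0, 0.019], [0, 0, 0]], [65, [0, 0, 0], [0, 0, 0]], [30, [0, 0, 0], [0, 0, 0]], [30, [0, 0, 0], [0, 0, 0]], [30, [0, 0, 0], [0, 0, 0]], [30, [0, 0, 0], [0, 0, 0]], [30, [0, 0, 0], [0, 0, 0]], [30, [0, 0, 0], [0, 0, 0]], [30, [0, 0, 0], [0, 0, 0]], [30, [0, 0, -0.02], [0, 0, 0]], [30, [0, 0, -0.04], [0, 0, 0]], [30, [0, 0, -0.04], [0, 0, 0]], [30, [0, 0, -0.04], [0, 0, 0]], [30, [0, 0, -0.04], [0, 0, 0]], [30, [0, 0, 0], [0, 0, 0]]])

```text
t: 22.3
position: [0.4806, 0.4097, 0.1926]
eef_rot: [[0.999, 0.041, 0.009], [0.041, -0.999, 0.007], [0.01, -0.006, -1.0]]
ft_force: [0.5, -0.1, -0.9]
gripper_width: 0.392
grip_force: 30.0
```

servo_tool(steps=[[30, [-0.001, 0.037, 0], [0, 0, 0]], [30, [-0.001, 0.037, 0], [0, 0, 0]], [30, [-0.001, 0.037, 0], [0, 0, 0]], [30, [-0.001, 0.037, 0], [0, 0, 0]], [30, [-0.001, 0.037, 0], [0, 0, 0]], [30, [-0.001, 0.037, 0], [0, 0, 0]], [30, [0, 0.038, 0], [0, 0, 0]], [30, [0, 0.038, 0], [0, 0, 0]], [30, [0, 0.038, 0], [0, 0, 0]], [30, [0, 0, 0.02], [0, 0, 0]], [30, [0, 0, 0.02], [0, 0, 0]], [30, [0, 0, 0], [0, 0, 0]], [30, [0, 0, 0], [0, 0, 0]], [30, [0, 0, 0], [0, 0, 0]]])

```text
t: 23.7
position: [0.4855, 0.0716, 0.1465]
eef_rot: [[0.999, 0.041, 0.001], [0.041, -0.999, 0.0], [0.001, -0.0, -1.0]]
ft_force: [0.7, -0.3, -1.9]
gripper_width: 0.395
grip_force: 30.0
```

```bash
python3 - <<'E'
from h import *
plan([.4854,.0699,.0425]); slug(z=.061,fn='w12.png')
E
```

```text
tool delta [-0.0003  0.0017  0.104 ]
tcp [0.4855 0.0716 0.1465] 23.7
0.83 slug [0.4364 0.0693] area 3255.0 exp 1190 bbox 224 202 60 69
tool delta [-0.0491  0.0003 -0.    ]
0.78 slug [0.5281 0.0719] area 1153.5 exp 1214 bbox 236 128 39 39
tool delta [0.0426 0.0016 0.    ]
0.63 slug [0.4366 0.2993] area 1220.5 exp 1643 bbox 5 210 47 35
tool delta [-0.0395 -0.2294 -0.    ]
```

Slug A stands at (.528,.072) as placed. Lowering slug B beside it.

servo_tool(steps=[[30, [0, 0.002, 0.03], [0, 0, 0]], [30, [0, 0, 0.03], [0, 0, 0]], [30, [0, 0, 0.02], [0, 0, 0]], [30, [0, 0, 0.015], [0, 0, 0]], [30, [0, 0, 0.005], [0, 0, 0]], [30, [0, 0, 0.003], [0, 0, 0]], [30, [0, 0, 0.001], [0, 0, 0]], [30, [0, 0, 0], [0, 0, 0]], [30, [0, 0, 0], [0, 0, 0]]])

```text
t: 24.7
position: [0.486, 0.0694, 0.0427]
eef_rot: [[0.999, 0.041, 0.002], [0.041, -0.999, 0.0], [0.002, -0.0, -1.0]]
ft_force: [0.4, 0.6, -0.2]
gripper_width: 0.392
grip_force: 30.0
```

servo_tool(steps=[[30, [0, 0, 0.001], [0, 0, 0]], [30, [0, 0, 0], [0, 0, 0]], [30, [0, 0, 0], [0, 0, 0]]])

```text
t: 25.0
position: [0.4863, 0.0694, 0.0426]
eef_rot: [[0.999, 0.041, 0.002], [0.041, -0.999, 0.0], [0.002, -0.0, -1.0]]
ft_force: [-2.2, 0.7, 14.6]
gripper_width: 0.394
grip_force: 30.0
```

servo_tool(steps=[[55, [0, 0, -0.001], [0, 0, 0]], [55, [0, 0, 0], [0, 0, 0]], [55, [0, 0, 0], [0, 0, 0]], [55, [0, 0, -0.02], [0, 0, 0]], [55, [0, 0, -0.04], [0, 0, 0]], [55, [0, 0, -0.04], [0, 0, 0]], [55, [0, 0, -0.04], [0, 0, 0]], [65, [-0.006, -0.032, 0], [0, 0, 0]], [65, [-0.006, -0.032, 0], [0, 0, 0]], [65, [-0.006, -0.032, 0], [0, 0, 0]], [65, [-0.006, -0.032, 0], [0, 0, 0]], [65, [-0.006, -0.032, 0], [0, 0, 0]], [65, [-0.006, -0.032, 0], [0, 0, 0]], [65, [-0.007, -0.033, 0], [0, 0, 0]], [65, [-0.007, -0.033, 0], [0, 0, 0]], [65, [0, 0, 0], [0, 0, 0]], [65, [0, 0, 0], [0, 0, 0]], [65, [0, 0, 0], [0, 0, 0]]])

```text
t: 26.8
position: [0.4247, 0.3241, 0.1817]
eef_rot: [[0.999, 0.041, -0.001], [0.041, -0.999, -0.001], [-0.001, 0.001, -1.0]]
ft_force: [0.6, 0.0, 0.3]
gripper_width: 0.652
grip_force: 0.0
```

```bash
python3 -c "
from h import *
im,s,C=slug(fn='w13.png',guess=(.425,.326,.026))
cv2.imwrite('pics/w13b.png',cv2.resize(im[110:280,110:370],None,fx=3,fy=3,interpolation=cv2.INTER_CUBIC))"
```

```text
tcp [0.4247 0.3241 0.1817] 26.8
guess px [176.7 251.7]
0.77 slug [0.4835 0.0433] area 1242.0 exp 1254 bbox 470 119 42 35
tool delta [4.74e-02 2.83e-01 2.00e-04]
0.76 slug [0.5311 0.0521] area 1005.0 exp 1399 bbox 478 74 34 36
tool delta [9.530e-02 2.761e-01 1.000e-04]
0.56 slug [0.4211 0.3298] area 691.0 exp 745 bbox 234 163 29 31
tool delta [-0.0034 -0.0058 -0.    ]
```

View pics/w13b.png

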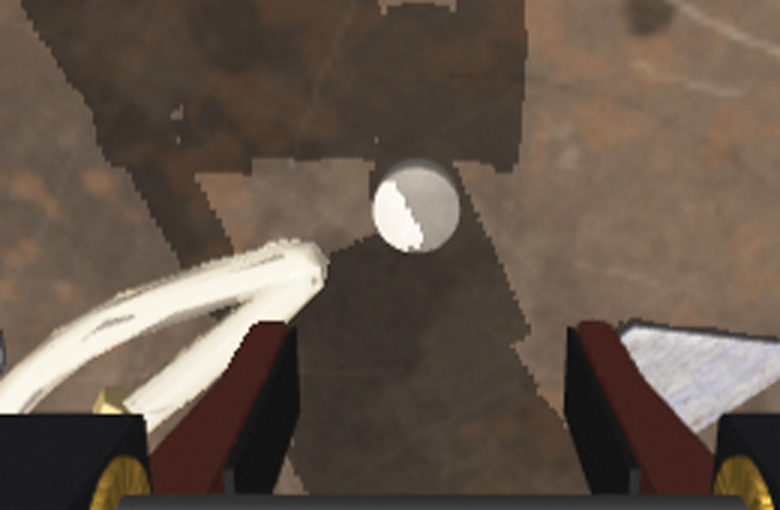

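The slug's top is at crop (416,208), with the hose tip at (325,265), just clear of the left finger if I open only slightly and stay 3 mm beyond the slug's centre.

servo_tool(steps=[[56, [0, -0.0055, 0.04], [0, 0, 0]], [56, [0, 0, 0.04], [0, 0, 0]], [56, [0, 0, 0.035], [0, 0, 0]], [56, [0, 0, 0], [0, 0, 0]], [56, [0, 0, 0.02], [0, 0, 0]], [56, [0, 0, 0.015], [0, 0, 0]], [56, [0, 0, 0.01], [0, 0, 0]], [56, [0, 0, 0], [0, 0, 0]], [56, [0, 0, 0], [0, 0, 0]]])

```text
t: 27.8
position: [0.4253, 0.3307, 0.023]
eef_rot: [[0.999, 0.04, 0.001], [0.04, -0.999, 0.001], [0.001, -0.001, -1.0]]
ft_force: [-0.3, 0.0, 0.1]
gripper_width: 0.558
grip_force: 0.0
```

servo_tool(steps=[[56, [0, 0.001, 0.008], [0, 0, 0]], [56, [0, 0, 0.008], [0, 0, 0]], [56, [0, 0, 0], [0, 0, 0]], [30, [0, 0, 0], [0, 0, 0]], [30, [0, 0, 0], [0, 0, 0]], [30, [0, 0, 0], [0, 0, 0]], [30, [0, 0, 0], [0, 0, 0]], [30, [0, 0, 0], [0, 0, 0]], [30, [0, 0, 0], [0, 0, 0]]])

```text
t: 28.7
position: [0.4247, 0.3297, 0.0061]
eef_rot: [[0.999, 0.041, 0.0], [0.041, -0.999, 0.0], [0.0, -0.0, -1.0]]
ft_force: [0.6, 0.3, -1.8]
gripper_width: 0.391
grip_force: 30.0
```

servo_tool(steps=[[30, [0, 0, -0.02], [0, 0, 0]], [30, [0, 0, -0.04], [0, 0, 0]], [30, [0, 0, -0.04], [0, 0, 0]], [30, [0, 0, -0.04], [0, 0, 0]], [30, [0, 0, -0.02], [0, 0, 0]], [30, [0.0015, 0.037, 0], [0, 0, 0]], [30, [0.0015, 0.037, 0], [0, 0, 0]], [30, [0.0015, 0.037, 0], [0, 0, 0]], [30, [0.0015, 0.037, 0], [0, 0, 0]], [30, [0.0015, 0.038, 0], [0, 0, 0]], [30, [0.0015, 0.038, 0], [0, 0, 0]], [30, [0.0015, 0.038, 0], [0, 0, 0]], [30, [0, 0, 0.02], [0, 0, 0]], [30, [0, 0, 0], [0, 0, 0]], [30, [0, 0, 0], [0, 0, 0]], [30, [0, 0, 0], [0, 0, 0]]])

```text
t: 30.3
position: [0.4458, 0.0689, 0.1464]
eef_rot: [[0.999, 0.042, 0.0], [0.042, -0.999, 0.0], [0.0, -0.0, -1.0]]
ft_force: [0.9, -0.4, -2.1]
gripper_width: 0.39
grip_force: 30.0
```

```bash
python3 - <<'E'
from h import *
plan([.446,.068,.0427]); slug(z=.061,fn='w14.png')
E
```

```text
tool delta [0.0002 0.0009 0.1037]
tcp [0.4458 0.0689 0.1464] 30.3
0.88 slug [0.4852 0.0693] area 1131.5 exp 1213 bbox 236 131 38 39
tool delta [0.0394 0.0012 0.    ]
0.63 slug [0.3909 0.0664] area 3238.0 exp 1188 bbox 224 207 60 68
tool delta [-0.0549  0.0001 -0.    ]
0.56 slug [0.5283 0.0718] area 1341.5 exp 1360 bbox 234 79 42 43
tool delta [0.0826 0.0005 0.    ]
```

servo_tool(steps=[[30, [0, 0.001, 0.03], [0, 0, 0]], [30, [0, 0, 0.03], [0, 0, 0]], [30, [0, 0, 0.02], [0, 0, 0]], [30, [0, 0, 0.015], [0, 0, 0]], [30, [0, 0, 0.005], [0, 0, 0]], [30, [0, 0, 0.003], [0, 0, 0]], [30, [0, 0, 0], [0, 0, 0]], [30, [0, 0, 0], [0, 0, 0]], [30, [0, 0, 0], [0, 0, 0]]])

```text
t: 31.3
position: [0.4465, 0.0673, 0.0437]
eef_rot: [[0.999, 0.041, 0.002], [0.041, -0.999, 0.0], [0.002, -0.0, -1.0]]
ft_force: [0.2, -0.2, -2.1]
gripper_width: 0.391
grip_force: 30.0
```

servo_tool(steps=[[30, [0, 0, 0.001], [0, 0, 0]], [30, [0, 0, 0], [0, 0, 0]], [30, [0, 0, 0], [0, 0, 0]]])

```text
t: 31.6
position: [0.4458, 0.0672, 0.0421]
eef_rot: [[0.999, 0.041, 0.0], [0.041, -0.999, 0.0], [0.0, -0.0, -1.0]]
ft_force: [0.2, 0.2, -1.9]
gripper_width: 0.392
grip_force: 30.0
```

servo_tool(steps=[[30, [0, 0, 0.001], [0, 0, 0]], [30, [0, 0, 0], [0, 0, 0]], [30, [0, 0, 0], [0, 0, 0]]])

```text
t: 31.9
position: [0.4459, 0.0672, 0.041]
eef_rot: [[0.999, 0.041, 0.0], [0.041, -0.999, 0.0], [0.0, -0.0, -1.0]]
ft_force: [0.2, -0.5, 0.6]
gripper_width: 0.393
grip_force: 30.0
```

servo_tool(steps=[[55, [0, 0, -0.001], [0, 0, 0]], [55, [0, 0, 0], [0, 0, 0]], [55, [0, 0, 0], [0, 0, 0]], [55, [0, 0, -0.02], [0, 0, 0]], [55, [0, 0, -0.04], [0, 0, 0]], [55, [0, 0, -0.04], [0, 0, 0]], [55, [0, 0, -0.04], [0, 0, 0]], [0, [0.01, -0.027, 0], [0, 0, -0.007]], [0, [0.01, -0.027, 0], [0, 0, 0]], [0, [0.01, -0.027, 0], [0, 0, 0]], [0, [0.009, -0.026, 0], [0, 0, 0]], [0, [0, 0, 0], [0, 0, 0]], [0, [0, 0, 0], [0, 0, 0]], [0, [0, 0, 0], [0, 0, 0]]])

```text
t: 33.3
position: [0.4792, 0.1751, 0.1817]
eef_rot: [[0.999, 0.048, -0.001], [0.048, -0.999, -0.001], [-0.001, 0.0, -1.0]]
ft_force: [0.3, 0.5, -0.2]
gripper_width: 0.001
grip_force: 0.0
```

```bash
python3 - <<'E'
from h import *
slug(z=.061,fn='w15.png'); s=manip.get_state();print(s['eef_rot'],s['gripper_width']);plan([.4808,.168,.045])
im,_=snap('scene','sc3.png')
for r in eyes.outline_of('slug_0','scene'):
    if r['score']>.3: print(r['score'],r['pixel'],onz(cam('scene'),r['pixel'],.05).round(3))
cv2.imwrite('pics/sc3c.png',cv2.resize(im[120:320,160:360],None,fx=3,fy=3,interpolation=cv2.INTER_CUBIC))
E
```

```text
tcp [0.4792 0.1751 0.1817] 33.3
0.86 slug [0.529  0.0723] area 1053.0 exp 1156 bbox 333 124 40 34
tool delta [ 0.0449  0.105  -0.    ]
0.78 slug [0.4424 0.0667] area 891.0 exp 1019 bbox 329 200 36 35
tool delta [-4.180e-02  1.065e-01  1.000e-04]
0.72 slug [0.4854 0.069 ] area 1059.5 exp 1072 bbox 331 163 39 37
tool delta [0.0012 0.1062 0.    ]
[[ 9.98904384e-01  4.67928549e-02 -6.78067292e-04]
 [ 4.67926881e-02 -9.98904588e-01 -2.59749751e-04]
 [-6.89478961e-04  2.27736573e-04 -9.99999736e-01]] 0.005423632298752599
tool delta [0.0012 0.007  0.1369]
0.62 [223.9, 241.7] [0.522 0.08  0.05 ]
0.39 [224.9, 253.1] [0.486 0.067 0.05 ]
```

All three slugs stand on the tray. Descending behind the loading boss.

servo_tool(steps=[[0, [0.001, 0, 0.04], [0, 0, 0]], [0, [0, 0, 0.04], [0, 0, 0]], [0, [0, 0, 0.035], [0, 0, 0]], [0, [0, 0, 0.02], [0, 0, 0]], [0, [0, 0.003, 0], [0, 0, 0]], [0, [0, 0.005, 0], [0, 0, 0]], [0, [0, 0.005, 0], [0, 0, 0]], [0, [0, 0.005, 0], [0, 0, 0]], [0, [0, 0.005, 0], [0, 0, 0]], [0, [0, 0.005, 0], [0, 0, 0]], [0, [0, 0, 0], [0, 0, 0]]])

```text
t: 34.6
position: [0.4824, 0.1474, 0.0473]
eef_rot: [[0.999, 0.047, 0.001], [0.047, -0.999, 0.0], [0.001, -0.0, -1.0]]
ft_force: [0.7, -0.6, -0.3]
gripper_width: 0.007
grip_force: 0.0
```

servo_tool(steps=[[0, [0, 0.005, 0], [0, 0, 0]], [0, [0, 0.006, 0], [0, 0, 0]], [0, [0, 0.007, 0], [0, 0, 0]], [0, [0, 0.008, 0], [0, 0, 0]], [0, [0, 0.009, 0], [0, 0, 0]], [0, [0, 0.01, 0], [0, 0, 0]], [0, [0, 0.01, 0], [0, 0, 0]], [0, [0, 0.01, 0], [0, 0, 0]], [0, [0, 0.01, 0], [0, 0, 0]], [0, [0, 0.01, 0], [0, 0, 0]]])

```text
t: 35.6
position: [0.4862, 0.0621, 0.0469]
eef_rot: [[0.999, 0.048, -0.0], [0.048, -0.999, 0.0], [-0.0, -0.0, -1.0]]
ft_force: [0.8, 1.2, 0.0]
gripper_width: 0.001
grip_force: 0.8
```

servo_tool(steps=[[0, [0, 0.01, 0], [0, 0, 0]], [0, [0, 0.01, 0], [0, 0, 0]], [0, [0, 0.01, 0], [0, 0, 0]], [0, [0, 0.01, 0], [0, 0, 0]], [0, [0, 0.01, 0], [0, 0, 0]], [0, [0, 0.01, 0], [0, 0, 0]], [0, [0, 0.01, 0], [0, 0, 0]], [0, [0, 0.01, 0], [0, 0, 0]], [0, [0, 0.009, 0], [0, 0, 0]], [0, [0, 0.007, 0], [0, 0, 0]], [0, [0, 0.006, 0], [0, 0, 0]], [0, [0, 0.005, 0], [0, 0, 0]], [0, [0, 0.004, 0], [0, 0, 0]], [0, [0, 0, 0], [0, 0, 0]]])

```text
t: 37.0
position: [0.4917, -0.0484, 0.047]
eef_rot: [[0.999, 0.048, 0.0], [0.048, -0.999, -0.0], [0.0, 0.0, -1.0]]
ft_force: [-0.3, -0.2, -0.3]
gripper_width: 0.004
grip_force: 0.0
```

servo_tool(steps=[[0, [0, 0.003, 0], [0, 0, 0]], [0, [0, 0.003, 0], [0, 0, 0]], [0, [0, 0.003, 0], [0, 0, 0]], [0, [0, 0.002, 0], [0, 0, 0]], [0, [0, 0, 0], [0, 0, 0]]])

```text
t: 37.5
position: [0.4922, -0.0592, 0.047]
eef_rot: [[0.999, 0.048, 0.0], [0.048, -0.999, -0.0], [0.0, 0.0, -1.0]]
ft_force: [0.3, 0.7, 0.1]
gripper_width: 0.008
grip_force: 0.0
```

servo_tool(steps=[[0, [0, 0.002, 0], [0, 0, 0]], [0, [0, 0.002, 0], [0, 0, 0]], [0, [0, 0, 0], [0, 0, 0]]])

```text
t: 37.8
position: [0.4924, -0.0631, 0.047]
eef_rot: [[0.999, 0.048, 0.0], [0.048, -0.999, -0.0], [0.0, 0.0, -1.0]]
ft_force: [-0.4, 0.1, 1.0]
gripper_width: 0.006
grip_force: 0.1
```

servo_tool(steps=[[0, [0, 0.002, 0], [0, 0, 0]], [0, [0, 0.002, 0], [0, 0, 0]], [0, [0, 0.002, 0], [0, 0, 0]]])

```text
t: 38.1
position: [0.4921, -0.0652, 0.0473]
eef_rot: [[0.999, 0.045, -0.001], [0.045, -0.999, 0.006], [-0.0, -0.006, -1.0]]
ft_force: [1.0, 25.3, 11.7]
gripper_width: 0.006
grip_force: 13.0
```

The stop is reached (25 N). Backing off and up.

servo_tool(steps=[[0, [0, -0.005, 0], [0, 0, 0]], [0, [0, -0.02, 0], [0, 0, 0]], [0, [0, -0.02, 0], [0, 0, 0]], [0, [0, 0, -0.04], [0, 0, 0]], [0, [0, 0, -0.04], [0, 0, 0]], [0, [0, 0, -0.04], [0, 0, 0]], [0, [0, 0, -0.04], [0, 0, 0]], [0, [-0.01, 0.04, -0.04], [0, 0, 0]], [0, [-0.01, 0.04, -0.04], [0, 0, 0]], [0, [-0.01, 0.04, 0], [0, 0, 0]], [0, [-0.01, 0.04, 0], [0, 0, 0]], [0, [0, 0, 0], [0, 0, 0]], [0, [0, 0, 0], [0, 0, 0]], [0, [0, 0, 0], [0, 0, 0]]])

```text
t: 39.5
position: [0.46, -0.1743, 0.2763]
eef_rot: [[0.999, 0.048, -0.001], [0.048, -0.999, 0.001], [-0.001, -0.001, -1.0]]
ft_force: [-0.7, 0.5, -0.3]
gripper_width: 0.002
grip_force: 0.0
```

```bash
python3 - <<'E'
from h import *
im,s,C=slug(z=.061,fn='w16.png')
np.savez('w16.npz',pos=s['position'],R=s['eef_rot'])
u=np.array([np.cos(.048),np.sin(.048)]);w=np.array([-u[1],u[0]]);o=np.array([.4854,.0699])-.087*w
print('station',o,'home carriage',o-.12*w)
# edge profile along projected plate top edges: compare predicted corners
for m in [(.07,.061),(-.07,.061),(.07,-.061),(-.07,-.061)]:
    p=o+u*m[0]+w*(m[1]-.12); print(m,np.round(proj(C,[*p,.078]),1))
cv2.imwrite('pics/w16b.png',cv2.resize(im[60:280,120:380],None,fx=2.7,fy=2.7,interpolation=cv2.INTER_CUBIC))
E
```

```text
tcp [ 0.46   -0.1743  0.2763] 39.5
0.87 slug [ 0.4521 -0.1428] area 485.0 exp 541 bbox 219 158 25 27
tool delta [-0.0064 -0.0318  0.    ]
0.79 slug [ 0.5395 -0.1378] area 568.0 exp 590 bbox 216 94 27 27
tool delta [ 0.0811 -0.0327 -0.    ]
0.56 slug [ 0.4958 -0.1412] area 455.0 exp 548 bbox 219 128 25 25
tool delta [ 0.0373 -0.0313  0.    ]
station [ 0.4895744 -0.0169998] home carriage [ 0.49533219 -0.13686158]
(0.07, 0.061) [ 84.8 175.3]
(-0.07, 0.061) [193.8 183. ]
(0.07, -0.061) [ 84.9 274.1]
(-0.07, -0.061) [193.9 271.9]
```

View pics/w16b.png

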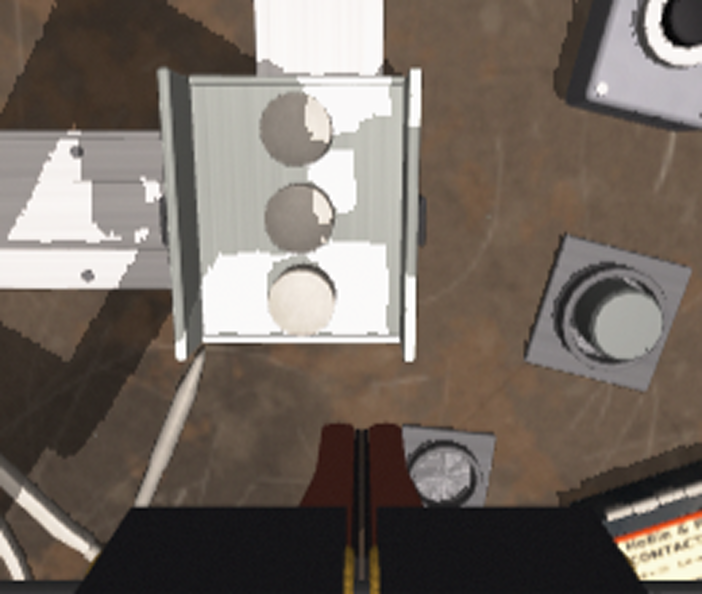

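The carriage stands at the home end with all three slugs upright (crop (296,128), (300,217), (301,297)). The cap is in the dish at (625,322). Now to the jog button.

servo_tool(steps=[[0, [0.026, 0.031, 0], [0, 0, 0]], [0, [0.026, 0.031, 0], [0, 0, 0]], [0, [0.026, 0.031, 0], [0, 0, 0]], [0, [0.026, 0.031, 0], [0, 0, 0]], [0, [0.027, 0.031, 0], [0, 0, 0]], [0, [0, 0, 0.04], [0, 0, 0]], [0, [0, 0, 0], [0, 0, 0]], [0, [0, 0, 0], [0, 0, 0]], [0, [0, 0, 0], [0, 0, 0]]])

```text
t: 40.5
position: [0.5987, -0.3227, 0.238]
eef_rot: [[0.999, 0.049, 0.001], [0.049, -0.999, -0.0], [0.001, 0.0, -1.0]]
ft_force: [-0.6, -0.2, 0.7]
gripper_width: 0.003
grip_force: 0.0
```

```bash
python3 - <<'E'
from h import *
im,s=snap('wrist','w17.png');C=cam('wrist',s);p=np.array(proj(C,(.599,-.3235,.067)));print(s['position'],p)
i,j=p.round().astype(int); g=im[i-35:i+35,j-35:j+35].max(2)
n,lab,st,ce=cv2.connectedComponentsWithStats((g<70).astype(np.uint8))
for k in range(1,n):
    if st[k,4]>100:
        q=ce[k][::-1]+[i-35,j-35]; print(st[k],q,onz(C,q,.067).round(4))
plan([.599,-.3235,.085],s)
E
```

```text
[ 0.59873155 -0.32267914  0.23799027] [174.38616876 253.98120799]
tool delta [1.00e-04 8.00e-04 1.53e-01]
```

```bash
python3 - <<'E'
from h import *
im=cv2.imread('pics/w17.png');s=manip.get_state();C=cam('wrist',s)
g=im.max(2); print(g[140:210:5,219:290:5])
for r in eyes.outline_of('jog_top','wrist'):
    ys,xs=np.nonzero(r['mask']);print(r['score'],r['pixel'],ys.min(),ys.max(),xs.min(),xs.max(),onz(C,r['pixel'],.067).round(4))
E
```

```text
[[ 96  91  90  89 247 244 244 244 153 147 142 108  85 160 176]
 [ 95  99  91 133 243 231 244 244 152 155 152 152 150 244 160]
 [ 93  92  92 144 155 154 154 153 152 153 151 153 152 244 146]
 [115 154  94 154 153 152 147 138 134 154 153 152 151 224 152]
 [150 149  87 152 187 192 217 214 213 217 153 151 152 126 151]
 [151 151 116 242 142 255  38  67  36 255 255 246 245 150 160]
 [157  86 211 243 255 152  82  87  91  75 255 244 242 158 154]
 [150  92 234 242 255  78  77  82  84  76 255 244 223 163 164]
 [146  92 243 244 242 255  70  75  77 254 254 245 139 163 169]
 [154 111 242 243 245 250 255 254 255 255 243 245 151 160 161]
 [152 153 244 243 243 244 244 244 244 245 244 240 146 151 151]
 [153 198 255 241 243 242 243 243 244 245 244 219 146 149 149]
 [157 147 152 155 148 215 241 242 244 242 241 132 153 146 153]
 [158 152 153 157 150 153 152 150 147 215 236 145 147 152 146]]
0.79 [177.0, 254.2] 163 184 244 265 [ 0.5959 -0.3244  0.067 ]
0.5 [209.0, 113.4] 194 223 97 132 [ 0.5449 -0.1454  0.067 ]
```

servo_tool(steps=[[0, [0, 0.001, 0.04], [0, 0, 0]], [0, [0, 0, 0.04], [0, 0, 0]], [0, [0, 0, 0.04], [0, 0, 0]], [0, [0, 0, 0.03], [0, 0, 0]], [0, [0, 0, 0.012], [0, 0, 0]], [0, [0, 0, 0], [0, 0, 0]], [0, [0, 0, 0], [0, 0, 0]]])

```text
t: 41.3
position: [0.5997, -0.3253, 0.0765]
eef_rot: [[0.999, 0.048, 0.002], [0.048, -0.999, -0.002], [0.002, 0.002, -1.0]]
ft_force: [-0.5, 0.0, 1.3]
gripper_width: 0.007
grip_force: 0.0
```

servo_tool(steps=[[0, [0, 0, 0.004], [0, 0, 0]], [0, [0, 0, 0.004], [0, 0, 0]], [0, [0, 0, 0.002], [0, 0, 0]], [0, [0, 0, 0], [0, 0, 0]], [0, [0, 0, 0], [0, 0, 0]]])

```text
t: 41.8
position: [0.5993, -0.3252, 0.0652]
eef_rot: [[0.999, 0.048, 0.002], [0.048, -0.999, -0.001], [0.001, 0.001, -1.0]]
ft_force: [0.7, -1.0, 2.5]
gripper_width: 0.008
grip_force: 1.3
```

servo_tool(steps=[[0, [0, 0, 0.003], [0, 0, 0]], [0, [0, 0, 0.002], [0, 0, 0]], [0, [0, 0, 0.001], [0, 0, 0]], [0, [0, 0, 0], [0, 0, 0]]])

```text
t: 42.2
position: [0.5993, -0.3252, 0.0611]
eef_rot: [[0.999, 0.048, 0.002], [0.048, -0.999, -0.001], [0.002, 0.001, -1.0]]
ft_force: [-2.6, 2.0, 18.7]
gripper_width: 0.006
grip_force: 9.2
```

Bottomed at 18.7 N; holding it there for four seconds.

servo_tool(steps=[[0, [0, 0, 0], [0, 0, 0]], [0, [0, 0, 0], [0, 0, 0]], [0, [0, 0, 0], [0, 0, 0]], [0, [0, 0, 0], [0, 0, 0]], [0, [0, 0, 0], [0, 0, 0]], [0, [0, 0, 0], [0, 0, 0]], [0, [0, 0, 0], [0, 0, 0]], [0, [0, 0, 0], [0, 0, 0]], [0, [0, 0, 0], [0, 0, 0]], [0, [0, 0, 0], [0, 0, 0]], [0, [0, 0, 0], [0, 0, 0]], [0, [0, 0, 0], [0, 0, 0]], [0, [0, 0, 0], [0, 0, 0]], [0, [0, 0, 0], [0, 0, 0]], [0, [0, 0, 0], [0, 0, 0]], [0, [0, 0, 0], [0, 0, 0]], [0, [0, 0, 0], [0, 0, 0]], [0, [0, 0, 0], [0, 0, 0]], [0, [0, 0, 0], [0, 0, 0]], [0, [0, 0, 0], [0, 0, 0]]])

```text
t: 44.2
position: [0.5993, -0.3252, 0.0611]
eef_rot: [[0.999, 0.048, 0.002], [0.048, -0.999, -0.001], [0.002, 0.001, -1.0]]
ft_force: [-2.3, 1.9, 18.6]
gripper_width: 0.005
grip_force: 9.1
```

servo_tool(steps=[[0, [0, 0, 0], [0, 0, 0]], [0, [0, 0, 0], [0, 0, 0]], [0, [0, 0, 0], [0, 0, 0]], [0, [0, 0, 0], [0, 0, 0]], [0, [0, 0, 0], [0, 0, 0]], [0, [0, 0, 0], [0, 0, 0]], [0, [0, 0, 0], [0, 0, 0]], [0, [0, 0, 0], [0, 0, 0]], [0, [0, 0, 0], [0, 0, 0]], [0, [0, 0, 0], [0, 0, 0]], [0, [0, 0, 0], [0, 0, 0]], [0, [0, 0, 0], [0, 0, 0]], [0, [0, 0, 0], [0, 0, 0]], [0, [0, 0, 0], [0, 0, 0]], [0, [0, 0, 0], [0, 0, 0]], [0, [0, 0, 0], [0, 0, 0]], [0, [0, 0, 0], [0, 0, 0]], [0, [0, 0, 0], [0, 0, 0]], [0, [0, 0, 0], [0, 0, 0]], [0, [0, 0, 0], [0, 0, 0]]])

```text
t: 46.2
position: [0.5993, -0.3252, 0.0611]
eef_rot: [[0.999, 0.048, 0.002], [0.048, -0.999, -0.001], [0.002, 0.001, -1.0]]
ft_force: [-2.7, 2.1, 18.4]
gripper_width: 0.004
grip_force: 9.1
```

servo_tool(steps=[[0, [0, 0, -0.01], [0, 0, 0]], [0, [0, 0, -0.03], [0, 0, 0]], [0, [0, 0, -0.04], [0, 0, 0]], [0, [0, 0, -0.04], [0, 0, 0]], [0, [0, 0, -0.02], [0, 0, 0]], [0, [-0.031, -0.03, 0], [0, 0, 0]], [0, [-0.032, -0.03, 0], [0, 0, 0]], [0, [-0.032, -0.03, 0], [0, 0, 0]], [0, [0, 0, 0], [0, 0, 0]], [0, [0, 0, 0], [0, 0, 0]], [0, [0, 0, 0], [0, 0, 0]]])

```text
t: 47.3
position: [0.5002, -0.24, 0.1987]
eef_rot: [[0.999, 0.048, 0.001], [0.048, -0.999, -0.001], [0.001, 0.001, -1.0]]
ft_force: [-0.4, 0.2, 0.1]
gripper_width: 0.004
grip_force: 0.0
```

```bash
python3 - <<'E'
from h import *
slug(z=.061,fn='w18.png'); plan([.5003,-.238,.047])
E
```

```text
tcp [ 0.5002 -0.24    0.1987] 47.3
0.91 slug [ 0.4955 -0.141 ] area 916.0 exp 940 bbox 150 161 36 35
tool delta [-0.     -0.0992 -0.0001]
0.73 slug [ 0.5388 -0.1383] area 935.5 exp 1008 bbox 146 125 37 33
tool delta [ 0.0434 -0.0998 -0.    ]
0.57 slug [ 0.4519 -0.1428] area 823.0 exp 899 bbox 154 197 34 34
tool delta [-0.0436 -0.0994 -0.0001]
tool delta [-0.0002 -0.0024  0.1516]
```

servo_tool(steps=[[0, [0, 0, 0.04], [0, 0, 0]], [0, [0, 0, 0.04], [0, 0, 0]], [0, [0, 0, 0.04], [0, 0, 0]], [0, [0, 0, 0.031], [0, 0, 0]], [0, [0, 0, 0], [0, 0, 0]], [0, [0, -0.005, 0], [0, 0, 0]], [0, [0, -0.005, 0], [0, 0, 0]], [0, [0, -0.005, 0], [0, 0, 0]], [0, [0, -0.005, 0], [0, 0, 0]], [0, [0, -0.006, 0], [0, 0, 0]], [0, [0, -0.007, 0], [0, 0, 0]], [0, [0, -0.008, 0], [0, 0, 0]], [0, [0, -0.009, 0], [0, 0, 0]], [0, [0, -0.01, 0], [0, 0, 0]], [0, [0, -0.01, 0], [0, 0, 0]]])

```text
t: 48.9
position: [0.4958, -0.1684, 0.0475]
eef_rot: [[0.999, 0.048, -0.0], [0.048, -0.999, 0.0], [-0.0, -0.0, -1.0]]
ft_force: [-0.3, -2.5, -0.1]
gripper_width: 0.007
grip_force: 0.8
```

servo_tool(steps=[[0, [0, -0.01, 0], [0, 0, 0]], [0, [0, -0.01, 0], [0, 0, 0]], [0, [0, -0.01, 0], [0, 0, 0]], [0, [0, -0.01, 0], [0, 0, 0]], [0, [0, -0.01, 0], [0, 0, 0]], [0, [0, -0.01, 0], [0, 0, 0]], [0, [0, -0.01, 0], [0, 0, 0]], [0, [0, -0.01, 0], [0, 0, 0]], [0, [0, -0.01, 0], [0, 0, 0]], [0, [0, -0.01, 0], [0, 0, 0]], [0, [0, -0.01, 0], [0, 0, 0]], [0, [0, -0.01, 0], [0, 0, 0]], [0, [0, -0.01, 0], [0, 0, 0]], [0, [0, -0.01, 0], [0, 0, 0]], [0, [0, -0.009, 0], [0, 0, 0]], [0, [0, -0.007, 0], [0, 0, 0]], [0, [0, -0.005, 0], [0, 0, 0]], [0, [0, -0.004, 0], [0, 0, 0]], [0, [0, -0.003, 0], [0, 0, 0]], [0, [0, 0, 0], [0, 0, 0]]])

```text
t: 50.9
position: [0.4878, -0.0012, 0.0476]
eef_rot: [[0.999, 0.048, -0.0], [0.048, -0.999, 0.0], [-0.0, -0.0, -1.0]]
ft_force: [-0.9, 0.8, 0.3]
gripper_width: 0.005
grip_force: 0.0
```

servo_tool(steps=[[0, [0, -0.003, 0], [0, 0, 0]], [0, [0, -0.003, 0], [0, 0, 0]], [0, [0, -0.003, 0], [0, 0, 0]], [0, [0, -0.003, 0], [0, 0, 0]], [0, [0, -0.002, 0], [0, 0, 0]], [0, [0, -0.002, 0], [0, 0, 0]], [0, [0, 0, 0], [0, 0, 0]]])

```text
t: 51.6
position: [0.4871, 0.0148, 0.0476]
eef_rot: [[0.999, 0.048, -0.0], [0.048, -0.999, 0.0], [-0.0, -0.0, -1.0]]
ft_force: [0.2, -0.6, -0.9]
gripper_width: 0.009
grip_force: 0.0
```

servo_tool(steps=[[0, [0, -0.002, 0], [0, 0, 0]], [0, [0, -0.002, 0], [0, 0, 0]], [0, [0, -0.002, 0], [0, 0, 0]]])

```text
t: 51.9
position: [0.4869, 0.0205, 0.0476]
eef_rot: [[0.999, 0.048, -0.0], [0.048, -0.999, 0.0], [-0.0, -0.0, -1.0]]
ft_force: [-0.0, -1.6, 0.3]
gripper_width: 0.007
grip_force: 0.7
```

servo_tool(steps=[[0, [0, -0.002, 0], [0, 0, 0]], [0, [0, -0.002, 0], [0, 0, 0]]])

```text
t: 52.1
position: [0.4867, 0.0246, 0.0476]
eef_rot: [[0.999, 0.048, -0.0], [0.048, -0.999, 0.0], [-0.0, -0.0, -1.0]]
ft_force: [-0.8, -1.5, 0.2]
gripper_width: 0.005
grip_force: 0.7
```

servo_tool(steps=[[0, [0, -0.002, 0], [0, 0, 0]], [0, [0, -0.002, 0], [0, 0, 0]]])

```text
t: 52.3
position: [0.4869, 0.0269, 0.0479]
eef_rot: [[0.999, 0.05, 0.001], [0.05, -0.999, -0.003], [0.001, 0.003, -1.0]]
ft_force: [-1.1, -17.2, 6.1]
gripper_width: 0.005
grip_force: 8.8
```

Loading stop reached (17 N). Backing off and checking.

servo_tool(steps=[[0, [0, 0.005, 0], [0, 0, 0]], [0, [0, 0.02, 0], [0, 0, 0]], [0, [0, 0.02, 0], [0, 0, 0]], [0, [0, 0, -0.04], [0, 0, 0]], [0, [0, 0, -0.04], [0, 0, 0]], [0, [0, 0, -0.04], [0, 0, 0]], [0, [0, 0, -0.04], [0, 0, 0]], [0, [0, 0, -0.04], [0, 0, 0]], [0, [0, 0, -0.04], [0, 0, 0]], [0, [0, 0, 0], [0, 0, 0]], [0, [0, 0, 0], [0, 0, 0]], [0, [0, 0, 0], [0, 0, 0]]])

```text
t: 53.5
position: [0.4876, -0.0162, 0.2862]
eef_rot: [[0.999, 0.048, -0.003], [0.048, -0.999, 0.001], [-0.002, -0.001, -1.0]]
ft_force: [-0.3, -0.2, -0.1]
gripper_width: 0.01
grip_force: 0.0
```

```bash
python3 - <<'E'
from h import *
im,s,C=slug(z=.061,fn='w19.png')
for q in ['cap','jog_top']:
    for r in eyes.outline_of(q,'wrist'):
        if r['score']>.4: print(q,r['score'],r['pixel'],onz(C,r['pixel'],.04 if q=='cap' else .067).round(4))
u=np.array([np.cos(.048),np.sin(.048)]);w=np.array([-u[1],u[0]]);o=np.array([.4854,.0699])-.087*w
print('expected tray centre',o+.12*w, s['qd'])
E
```

```text
tcp [ 0.4876 -0.0162  0.2862] 53.5
0.85 slug [0.44   0.0962] area 551.5 exp 552 bbox 164 179 28 27
tool delta [-0.0421 -0.1145  0.0002]
0.81 slug [0.483  0.0982] area 542.0 exp 574 bbox 162 152 28 26
tool delta [ 9.000e-04 -1.144e-01  1.000e-04]
0.7 slug [0.5268 0.1012] area 603.0 exp 610 bbox 158 122 30 25
tool delta [ 0.0448 -0.1154  0.    ]
0.67 slug [ 0.5821 -0.1108] area 24954.0 exp 649 bbox 217 0 222 188
tool delta [ 0.0899  0.099  -0.0003]
0.6 slug [ 0.5998 -0.3338] area 440.0 exp 937 bbox 475 85 26 23
tool delta [ 0.0969  0.3226 -0.0006]
cap 0.78 [196.0, 442.5] [ 0.4514 -0.3126  0.04  ]
jog_top 0.85 [96.7, 487.7] [ 0.5967 -0.3204  0.067 ]
expected tray centre [0.48381661 0.10286199] [ 0.0007712   0.01159891  0.00974123 -0.001252    0.00088944  0.00017586]
```

```bash
python3 -c "
from h import *
print(job.hand_in())"
```

```text
the job is handed in; nothing more can be done
None
```

I handed the job in at about 54 s of the 210 s and got no verdict back; by my measurements the cap is in the larger dish, the jog button was held for about 4 s at home and let go, and all three slugs are upright on the carriage, back against the loading stop.

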